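# Steady a rocking bench scale with its two levelling screws

### The job

The bench scale rocks because the feet of its two front levelling screws hang clear of the bench: turn the two grey knobs on its sloping front until all five feet, those of the screws and the three fixed ones alike, each carry a real share of its weight (4 N or more), so that it no longer rocks. Do not jack it up off its fixed feet, shove it along the bench or tip it beyond the few degrees that it rocks; leave the two weights standing on its plate and everything else where it is, and let go at the end.

Things in the scene. Friction and masses are not known exactly. Their poses are not given: they have to be found in the camera images.
- scale: Black bench scale, loose, about 5 kg, 310 x 340 mm, 118 mm tall, green plate on top. Origin: on the bench under its middle; x points from its front (towards the robot, more or less) to its rear, y to its left, z up. Its front is a sloping fascia with a display, whose outward normal points up and 35 degrees from vertical towards the front. It tips on its three fixed feet if a front corner is pressed with 10 to 18 N.
- knob_left_grip (a point): Round grey knob of the left levelling screw, 36 mm in diameter, 26 mm long, from 8 to 34 mm out from the fascia. The point: on its axis, 21 mm out from the fascia, 91 mm above the bench, at y = +120 mm of the scale; z points outward along the axis. Turned clockwise, seen facing its outer end, it drives its foot down 2.5 mm per radian. It takes a steady 0.06 Nm and stays where left.
- knob_right_grip (a point): Round grey knob of the right levelling screw, 36 mm in diameter, 26 mm long, from 8 to 34 mm out from the fascia. The point: on its axis, 21 mm out from the fascia, 91 mm above the bench, at y = -120 mm of the scale; z points outward along the axis. Turned clockwise, seen facing its outer end, it drives its foot down 2.5 mm per radian. It takes a steady 0.06 Nm and stays where left.
- corner_left: Left front corner, carrying its screw's rubber foot (30 mm across) straight below. Origin at bench level at (-105, +120) mm in the scale's frame; it does not move with the foot. The foot starts 1.7 to 6.6 mm off the bench, amount unknown. Turned on past touching it carries about 2 N after 0.3 rad, 5 N after 0.6, 8 N after 0.8. Stops: 0.4 rad back from the start, 1.6 rad past touching.
- corner_right: Right front corner, carrying its screw's rubber foot (30 mm across) straight below. Origin at bench level at (-105, -120) mm in the scale's frame; it does not move with the foot. The foot starts 1.7 to 6.6 mm off the bench, amount unknown. Turned on past touching it carries about 2 N after 0.3 rad, 5 N after 0.6, 8 N after 0.8. Stops: 0.4 rad back from the start, 1.6 rad past touching.
- foot_mid: Fixed rubber foot under the middle of the scale's front, at (-100, 0) mm in its frame, 14 mm across; origin at its underside. The three fixed feet alone set the scale level.
- foot_rear_left: Fixed rubber foot under the scale's rear, left, at (110, +65) mm in its frame, 14 mm across; origin at its underside.
- foot_rear_right: Fixed rubber foot under the scale's rear, right, at (110, -65) mm in its frame, 14 mm across; origin at its underside.
- pan_weight: polished steel test weight, 48 mm across, 75 mm tall, standing on the scale's plate (its underside at the plate's top); leave it where it is. Origin at the centre of its underside.
- weight_big: polished steel test weight, 60 mm across, 95 mm tall, on the bench; leave it where it is. Origin at the centre of its underside.
- weight_small: brass test weight, 44 mm across, 65 mm tall, standing on the scale's plate; leave it where it is. Origin at the centre of its underside.
- jar: jar with blue cap, 60 mm across, 85 mm tall, on the bench; leave it where it is. Origin at the centre of its underside.
- driver: Screwdriver with orange handle, 190 mm long, lying along its own x axis on the bench; leave it where it is.
- tape: roll of yellow tape lying flat, 84 mm across, 22 mm tall; leave it where it is. Origin at the centre of its underside.
- cup: blue cup, 76 mm across, 90 mm tall, on the bench; leave it where it is. Origin at the centre of its underside.
Things that resemble listed ones, but are neither listed nor needed, are in the scene too. Of the things that look like the weight_small, the middle-sized one is meant.

How it is judged:
By the outcome, as a careful person would: the job done as asked, in the order asked, and still so for the second after the job is handed in, with the robot touching nothing.
It also fails if it takes over 72 s, if anything falls off the work surface, if the arm or the gripper's body presses on something with over 40 N, if the wrist force passes 120 N, or if a joint passes its speed limit or range.

### The arm

A 6-joint arm with a two-finger parallel gripper is mounted at the origin on the work surface. World frame = base frame: x ahead of the robot, y to its left, z up, the work surface at z = 0. Lengths are in mm, angles in degrees, forces in N, time in s.
With the tool pointing down it reaches from about 350 to 850 mm from the base axis. Payload 8.1 kg.
Tool frame: the origin (TCP) lies midway between the tips of the shut fingers; the grasp point (between the pads) lies 19 mm behind it (r.pinch_z is the distance from the TCP to the grasp point, in mm); z points along the fingers, y is the line along which they close (so a half turn about z gives the same grasp; the last joint's range is limited). The gripper opens to 85 mm and grips with 20 to 120 N. Pads are 22 mm wide; open, the fingers measure 114 mm over their backs; the gripper's body (76 mm by 85 mm) begins 54 mm behind the grasp point. The pads swing forward as they close: fully open they stand 13 mm farther back than shut.
Start: joints at [-70.898, 7.471, 85.268, -0, 87.261, -4.893], TCP at [244.018, -548.142, 191.292] pointing down, gripper open.
Joint ranges: [-169.43, 169.43], [-51.17, 129.36], [1.28, 143.12], [-76.62, 256.62], [0, 156.53], [-152.29, 152.29]. Speed limits (degrees/s): [136.94, 136.94, 159.86, 180, 180, 180].

### API

Orientations are given as [roll, pitch, yaw] about the fixed x, y, z axes, in that order (R = Rz(yaw) Ry(pitch) Rx(roll)).
In Python, from bench import sensors, optics, job, r gives the robot as it stands.
- The arm moves only by the tool play_rows, never from a script. Its argument "motion" is a list that holds one entry, the list of rows, each a list of 6 numbers: the shift along the tool's x, y, z in cm, then the turn, a rotation vector about the tool's x, y, z in degrees. In form: [[[x, y, z, ax, ay, az], ...]]. A call has 1 to 5 rows; each row is the pose to reach, as a shift and turn from the pose commanded when the call began, along the tool's axes at that moment; what a row does not reach only later rows make up. A row lasts 1/10 s, in which the tool goes at most 50 mm and 8.59 degrees, less where a joint would pass 70% of its speed; a pose out of reach is approached as far as the arm can. A call with a gripper value outside its range is refused whole. "jaw" is the opening, from 0 (shut) to 1 (fully open), set as the call begins (left out, the last holds). The fingers move at their own pace and stop on an object; "squeeze" is the grip in N (left out, the last holds). Time passes only in rows, so rows that repeat a pose let the fingers close. It gives the time, the measured TCP pose, the force, the opening and the grip force at its end, in the units of the state.
- sensors.sense(): the state, without advancing time (a new reading comes with each control period).
- optics.snapshot(name): name is "scene" or "top" or "wrist"; returns a dict with "pixels" (384x512x3 uint8, red, green, blue), "mtx" (3x3 intrinsics, pixels), "k1" (the pictures are not rectified: a ray, as slopes to the right and down, at radius r is drawn at 1 + k1 r^2 times it, then the intrinsics apply), "R" (3x3) and "t" (3): a world point X has camera coordinates R X + t; the wrist camera has in their place "T_tool_cam" (4x4, takes a point from camera to tool coordinates, whose origin is the TCP and whose axes are the flange's). Camera axes: x right, y down, z forward; pixel columns grow to the right and rows downward; lengths in mm; the calibration is good to about 2 mm. A picture is of the moment at which its call begins: read the wrist's pose just before it. There is no depth.
- job.hand_in(): hands the job in; it is judged then, once.
The state is a dict: "time": time; "joint_pos": joint angles; "qd": joint speeds; "joint_efforts": joint torques, N m; "tool_pos": TCP position; "tcp_rot": TCP orientation; "ft_force": force on the tool from outside, world axes, zero at the start; "wrist_torque": the same for the moment, N m; "finger_gap": finger opening in mm; "grip_force": force on a finger pad.
Only numpy, scipy, OpenCV 4.12 (cv2) and the standard library are available. Lean on these libraries where they do the work, as an engineer would, in place of code of your own. Each camera call takes 0.05 s, during which the arm holds its last target. There are 200 camera calls.

## Working session

There is one attempt and no reset: what is moved stays moved. The work goes in short steps, Python scripts to look and compute and a tool call to move; the robot and the scene stay as the last step left them, time stands still between calls to the robot, and variables do not carry over. Pictures are saved under pics/ and viewed, at most 10 in all, crops included, and the job is handed in when it is done.

Besides the shell and the picture viewer there is one more tool, called after "Emit:" as a command line: name --argument value ..., lists and objects as JSON in quotes. play_rows: Moves the arm, as the interface text tells. Its arguments: {"type":"object","properties":{"motion":{"type":"array","items":{"type":"array","items":{"type":"array","items":{"type":"number"}}}},"jaw":{"type":"number"},"squeeze":{"type":"number"}},"required":["motion"]}

```bash
ls; mkdir -p pics
python3 - <<'E'
from bench import sensors, optics, job, r
import cv2,numpy as np
s=sensors.sense();print(s)
for n in("scene","top"):
    d=optics.snapshot(n);cv2.imwrite(f"pics/{n}0.png",d["pixels"][:,:,::-1]);np.savez(n+"0.npz",**d)
    print(n,d["mtx"],d["k1"],d["R"],d["t"])
E
```

```text
pics
{'time': 0.0, 'joint_pos': array([-7.08981160e+01,  7.51623063e+00,  8.53299259e+01, -1.72446672e-04,
        8.72605630e+01, -4.89333998e+00]), 'qd': array([ 0.0042612 ,  0.00389764,  0.05151631, -0.04013365, -0.07330803,
        0.06292932]), 'joint_efforts': array([ 2.04102835e-03, -5.69392920e+01, -5.00550413e+01,  5.22527591e-05,
        1.46757049e-02, -1.35657736e-06]), 'tool_pos': array([ 243.80803907, -547.54865728,  190.22659298]), 'tcp_rot': array([-1.79893655e+02, -8.93167854e-03,  2.39952241e+01]), 'ft_force': array([ 0.7219547 , -0.23247107, -0.339052  ]), 'wrist_torque': array([ 0.01023466, -0.01247999,  0.01165879]), 'grip_force': 0.0, 'finger_gap': 85.57314251428092}
scene [[446.02525822   0.         261.20717536]
 [  0.         446.02525822 194.38525371]
 [  0.           0.           1.        ]] -0.07838815202014678 [[ 0.83553039  0.54900629 -0.02193314]
 [ 0.30730487 -0.50003199 -0.80964914]
 [-0.45546974  0.6697463  -0.58650423]] [-502.77196139  -97.04201411 1506.86018543]
top [[438.92006628   0.         251.6757985 ]
 [  0.         438.92006628 194.62053268]
 [  0.           0.           1.        ]] 0.050595013264604215 [[ 5.93774199e-04 -9.99999149e-01 -1.16147595e-03]
 [-9.79066465e-01 -3.44937293e-04 -2.03540508e-01]
 [ 2.03539934e-01  1.25801926e-03 -9.79065837e-01]] [  17.36165622  598.28923741 1136.84808667]
```

View pics/scene0.png

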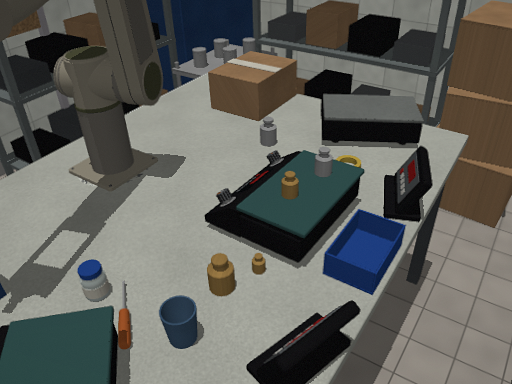

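View pics/top0.png

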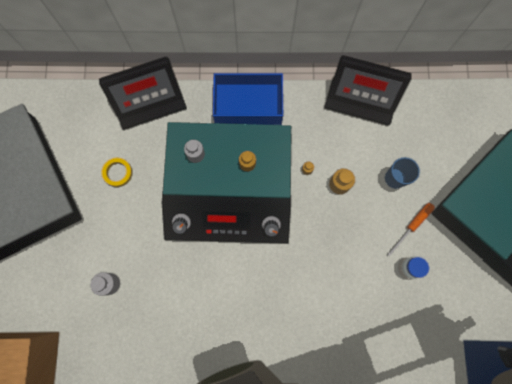

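The scene shows our scale in mid-bench (with green plate, knobs at (225,197) and (277,158) in the scene picture). In the top picture it has knobs at (181,224) left and (272,227) right. The other two scales, at (30,185) and (490,200) in top, are only lookalikes. Now I'll measure the knobs and plate.

```bash
cat > h.py <<'E'
import numpy as np,cv2
from scipy.spatial.transform import Rotation as Ro
def ray(d,uv,pose=None):
    x=(np.array(uv,float)-d["mtx"][:2,2])/np.array([d["mtx"][0,0],d["mtx"][1,1]])
    k=float(d["k1"]);p=x.copy()
    for _ in range(20): p=x/(1+k*(p@p))
    v=np.array([p[0],p[1],1])
    if pose is None:
        return -d["R"].T@d["t"], d["R"].T@v
    T=pose@d["T_tool_cam"]; return T[:3,3],T[:3,:3]@v
def onz(d,uv,z,pose=None):
    o,v=ray(d,uv,pose); return o+v*(z-o[2])/v[2]
def tri(rays):
    A=np.zeros((3,3));b=np.zeros(3)
    for o,v in rays:
        v=v/np.linalg.norm(v);M=np.eye(3)-np.outer(v,v);A+=M;b+=M@o
    return np.linalg.solve(A,b)
def pose(s):
    T=np.eye(4);T[:3,:3]=Ro.from_euler('xyz',s["tcp_rot"],degrees=True).as_matrix();T[:3,3]=s["tool_pos"];return T
E
python3 - <<'E'
from h import *
d=dict(np.load("top0.npz"));im=d["pixels"]
hsv=cv2.cvtColor(im,cv2.COLOR_RGB2HSV)
m=cv2.inRange(hsv,(70,60,30),(100,255,140));m[:, :150]=0;m[:,310:]=0;m[:110]=0;m[260:]=0
m=cv2.morphologyEx(m,cv2.MORPH_CLOSE,np.ones((25,25)))
c=max(cv2.findContours(m,0,2)[0],key=cv2.contourArea)
rect=cv2.minAreaRect(c);print(rect)
P=[onz(d,p,118) for p in cv2.boxPoints(rect)];print(np.round(P,1))
e=[P[(i+1)%4]-P[i] for i in range(4)];print([(round(np.linalg.norm(x),1),round(np.degrees(np.arctan2(x[1],x[0])),2)) for x in e])
g=((hsv[:,:,2]>60)&(hsv[:,:,1]<60)).astype(np.uint8)*255
for x0,x1 in((168,196),(258,286)):
    s=np.zeros_like(g);s[208:238,x0:x1]=g[208:238,x0:x1]
    for c in cv2.findContours(s,0,2)[0]:
        if cv2.contourArea(c)>30:
            (u,v),rr=cv2.minEnclosingCircle(c);M=cv2.moments(c);q=(M['m10']/M['m00'],M['m01']/M['m00']);print((u,v),rr,q,cv2.contourArea(c),onz(d,q,100))
cv2.imwrite("pics/crop1.png",cv2.resize(im[190:250,155:300,::-1],None,fx=5,fy=5,interpolation=cv2.INTER_CUBIC))
E
```

```text
((227.06439208984375, 159.93951416015625), (126.12593078613281, 73.65154266357422), 1.7899105548858643)
[[586.  247.9 118. ]
 [787.8 249.8 118. ]
 [777.1 -88.5 118. ]
 [575.7 -79.1 118. ]]
[(np.float64(201.8), np.float64(0.55)), (np.float64(338.5), np.float64(-91.83)), (np.float64(201.5), np.float64(177.33)), (np.float64(327.1), np.float64(88.19))]
(180.44564819335938, 223.1086883544922) 10.426523208618164 (180.5858767205266, 222.54817474566127) 278.5 [515.97311361 202.59321349 100.        ]
(271.0961608886719, 225.34616088867188) 10.08122444152832 (270.9026063100137, 224.52880658436214) 243.0 [510.7892395  -32.49767045 100.        ]
```

View pics/crop1.png

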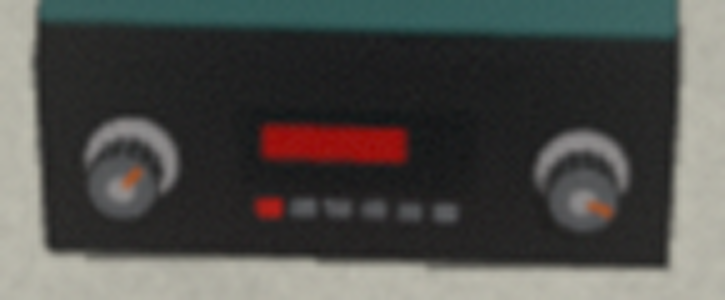

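The crop shows the knob end caps with orange pointers: left cap at crop (125,188), which is px (180,227.6), and right cap at (582,202), which is px (271.4,230.4). I'll derive the scale frame, then measure each foot's gap by pressing the plate's front corners with shut fingers.

```bash
cat >> h.py <<'E'
def go(s,p,R,yawtxt=""):
    T=pose(s);d=T[:3,:3].T@(np.array(p)-T[:3,3])/10;w=Ro.from_matrix(T[:3,:3].T@R).as_rotvec(degrees=True)
    print("row",np.round(d,2),np.round(w,1),"dist",round(np.linalg.norm(d)*10,1))
def down(yaw): return Ro.from_euler('xyz',[180,0,yaw],degrees=True).as_matrix()
E
python3 - <<'E'
from h import *
from bench import sensors
d=dict(np.load("top0.npz"));e=dict(np.load("scene0.npz"))
L=onz(d,(180,227.6),101.6+4.3*0);Rr=onz(d,(271.4,230.4),101.6)
print(L,Rr,np.linalg.norm(L-Rr),-np.degrees(np.arctan2((L-Rr)[0],(L-Rr)[1])))
# end cap centre is 13mm out from grip
for n,p in(("pan",(193,146)),("small",(247,157))): print(n,onz(d,p,185))
s=sensors.sense()
go(s,[592,-66,250],down(24))
E
```

```text
[502.5478302  203.38861279 101.6       ] [495.25158845 -33.58551454 101.6       ] 237.0864234200567 -1.7635335981378248
pan [696.57118984 164.08169315 185.        ]
small [668.15156327  29.16955825 185.        ]
row [ 51.39 -29.85  -5.91] [-0.1 -0.  -0. ] dist 597.3
```

Emit:
play_rows --motion '[[[0,0,-6,0,0,0],[0,0,-6,0,0,0],[51.4,-29.9,-6,0,0,0],[51.4,-29.9,-6,0,0,0],[51.4,-29.9,-6,0,0,0]]]' --jaw 0

```text
time: 0.6
tool_pos: [332.4, -425.5, 251.3]
tcp_rot: [180.0, -0.0, 23.9]
ft_force: [0.1, -0.6, 0.6]
finger_gap: 12.3
grip_force: 0.0
```

Emit:
play_rows --motion '[[[38.4,-22.3,0,0,0,0],[38.4,-22.3,0,0,0,0],[38.4,-22.3,0,0,0,0],[38.4,-22.3,0,0,0,0],[38.4,-22.3,0,0,0,0]]]'

```text
time: 1.1
tool_pos: [479.2, -222.2, 251.5]
tcp_rot: [180.0, -0.0, 24.0]
ft_force: [1.5, -1.0, 0.6]
finger_gap: 0.2
grip_force: 0.0
```

Emit:
play_rows --motion '[[[20.5,-11.5,0,0,0,0],[20.5,-11.5,0,0,0,0],[20.5,-11.5,0,0,0,0],[20.5,-11.5,0,0,0,0],[20.5,-11.5,0,0,0,0]]]'

```text
time: 1.6
tool_pos: [620.2, -32.4, 251.1]
tcp_rot: [-180.0, -0.0, 24.1]
ft_force: [-0.4, 0.2, -0.3]
finger_gap: -0.1
grip_force: 0.0
```

Run:
```python
from h import *
from bench import sensors,optics
s=sensors.sense();print(s["tool_pos"],s["ft_force"],s["finger_gap"],s["joint_pos"])
go(s,[592,-66,150],s and pose(s)[:3,:3])
d=optics.snapshot("wrist");np.savez("w1.npz",**d,pose=pose(s));cv2.imwrite("pics/w1.png",d["pixels"][:,:,::-1])
```

```text
[620.15874814 -32.40735077 251.05233183] [-0.35669648  0.22750824 -0.29019365] -0.14619812821097078 [-7.74208870e+00  9.74833362e+00  7.65783362e+01  3.29316437e-02
  9.36499104e+01  5.81624803e+01]
row [-3.95  1.92 10.1 ] [0. 0. 0.] dist 110.1
```

View pics/w1.png

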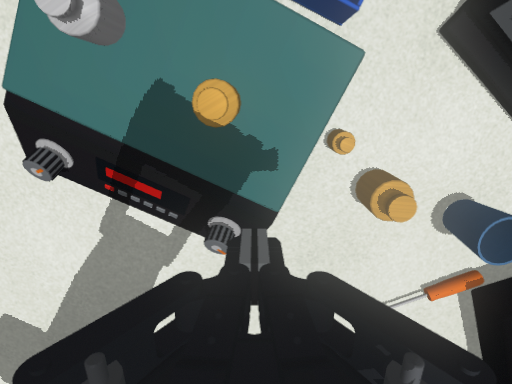

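The wrist view shows the plate's right front corner at about (275,212), its rear right corner at (364,52), its left front at (4,88), the left knob cap at (36,173) and the right knob cap at about (219,247).

Run:
```python
from h import *
d=dict(np.load("w1.npz"));T=d["pose"];e=dict(np.load("top0.npz"))
print([np.round(onz(d,p,118,T),1) for p in((275,212),(364,52),(4,88))])
for a,b in(((36,173),(180,227.6)),((219,247),(271.4,230.4))):
    print(np.round(onz(d,a,101.6,T),1),np.round(tri([ray(d,a,T),ray(e,b)]),1))
```

```text
[array([581.9, -78.6, 118. ]), array([778.3, -85.6, 118. ]), array([592.2, 246.2, 118. ])]
[502.7 206.1 101.6] [503.  204.1 103. ]
[500.6 -36.6 101.6] [496.3 -35.6  94.4]
```

Emit:
play_rows --motion '[[[-4,1.9,5,0,0,0],[-4,1.9,10,0,0,0],[-4,1.9,11,0,0,0],[-4,1.9,11,0,0,0],[-4,1.9,11,0,0,0]]]'

```text
time: 2.15
tool_pos: [590.1, -69.1, 141.9]
tcp_rot: [-180.0, -0.0, 24.0]
ft_force: [0.4, 0.6, 0.7]
finger_gap: 0.2
grip_force: 0.0
```

Emit:
play_rows --motion '[[[0,0,1.8,0,0,0],[0,0,1.8,0,0,0],[0,0,2.0,0,0,0],[0,0,2.1,0,0,0],[0,0,2.2,0,0,0]]]'

```text
time: 2.65
tool_pos: [590.8, -69.2, 120.6]
tcp_rot: [179.9, -0.1, 24.0]
ft_force: [-0.6, -0.9, -0.2]
finger_gap: -0.0
grip_force: 0.0
```

Emit:
play_rows --motion '[[[0,0,0.05,0,0,0],[0,0,0.1,0,0,0],[0,0,0.1,0,0,0],[0,0,0.1,0,0,0]]]'

```text
time: 3.05
tool_pos: [589.9, -69.1, 118.3]
tcp_rot: [-180.0, 0.0, 24.0]
ft_force: [-0.7, 0.9, -0.8]
finger_gap: -0.2
grip_force: 0.0
```

Emit:
play_rows --motion '[[[0,0,0.05,0,0,0],[0,0,0.1,0,0,0],[0,0,0.1,0,0,0],[0,0,0.1,0,0,0]]]'

```text
time: 3.45
tool_pos: [589.9, -69.1, 117.3]
tcp_rot: [-180.0, 0.0, 24.0]
ft_force: [0.0, -0.8, -0.5]
finger_gap: -0.0
grip_force: 0.0
```

Emit:
play_rows --motion '[[[0,0,0.05,0,0,0],[0,0,0.1,0,0,0],[0,0,0.1,0,0,0],[0,0,0.1,0,0,0]]]'

```text
time: 3.85
tool_pos: [590.0, -69.1, 116.3]
tcp_rot: [-180.0, 0.0, 24.0]
ft_force: [-1.1, 0.6, -0.9]
finger_gap: 0.0
grip_force: 0.0
```

Emit:
play_rows --motion '[[[0,0,0.05,0,0,0],[0,0,0.1,0,0,0],[0,0,0.1,0,0,0],[0,0,0.1,0,0,0]]]'

```text
time: 4.25
tool_pos: [589.9, -69.1, 115.3]
tcp_rot: [-180.0, 0.0, 24.0]
ft_force: [-0.5, 0.5, -0.4]
finger_gap: -0.2
grip_force: 0.0
```

Emit:
play_rows --motion '[[[0,0,0.05,0,0,0],[0,0,0.1,0,0,0],[0,0,0.1,0,0,0],[0,0,0.1,0,0,0]]]'

```text
time: 4.65
tool_pos: [589.9, -69.1, 114.3]
tcp_rot: [-180.0, 0.0, 24.0]
ft_force: [-0.5, 0.9, -0.1]
finger_gap: 0.2
grip_force: 0.0
```

Emit:
play_rows --motion '[[[0,0,0.05,0,0,0],[0,0,0.1,0,0,0],[0,0,0.1,0,0,0],[0,0,0.1,0,0,0]]]'

```text
time: 5.05
tool_pos: [589.9, -69.1, 113.2]
tcp_rot: [-180.0, 0.0, 24.0]
ft_force: [-0.7, -0.4, 0.1]
finger_gap: 0.3
grip_force: 0.0
```

Run:
```python
from h import *
from bench import sensors,optics
s=sensors.sense();T=pose(s)
d=optics.snapshot("wrist")
a=d["pixels"][120:340,150:400,::-1]
t=optics.snapshot("top");e=optics.snapshot("scene");np.savez("w2.npz",**d,pose=T)
b=t["pixels"][185:265,240:330,::-1];c=e["pixels"][130:250,200:370,::-1]
f=lambda x:cv2.resize(x,(400,300),interpolation=cv2.INTER_CUBIC)
cv2.imwrite("pics/m2.png",np.vstack([np.hstack([f(a),f(b)]),np.hstack([f(c),0*f(c)])]))
```

```text
(no output)
```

View pics/m2.png

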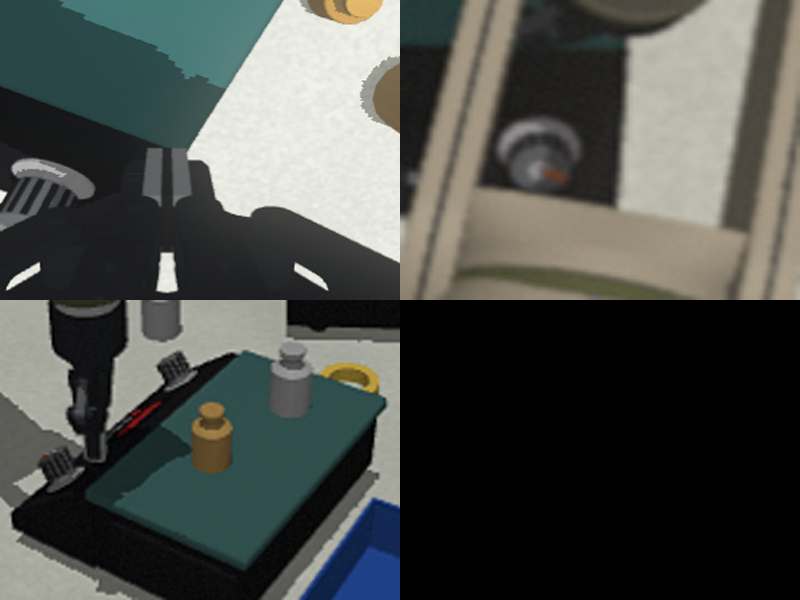

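The fingers stand just off the plate's front edge, over the fascia (plate corner at wrist px ~(267,228)).

Run:
```python
from h import *
d=dict(np.load("w2.npz"));T=d["pose"];print(T[:3,3],d["T_tool_cam"].round(3),d["k1"])
print(onz(d,(267,228),118,T))
C=np.linalg.inv(T@d["T_tool_cam"])
for X in (T[:3,3],[582,-79,118]):
    c=C[:3,:3]@X+C[:3,3];x=c[:2]/c[2];x=x*(1+float(d["k1"])*(x@x));print(x*d["mtx"][0,0]+d["mtx"][:2,2])
w=dict(np.load("w1.npz"))
# triangulate plate corner over two wrist views
print(tri([ray(d,(267,228),T),ray(w,(275,212),w["pose"])]))
```

```text
[589.92243721 -69.08622794 113.24066456] [[ 2.00000e-03 -9.52000e-01 -3.07000e-01  7.89690e+01]
 [ 1.00000e+00  1.00000e-03  1.00000e-03  8.48000e-01]
 [-0.00000e+00 -3.07000e-01  9.52000e-01 -1.82575e+02]
 [ 0.00000e+00  0.00000e+00  0.00000e+00  1.00000e+00]] -0.015983661714664095
[586.84085836 -81.49471937 118.        ]
[252.4681078  214.77306778]
[260.81931663 232.4339438 ]
[557.35713734 -97.15854748  48.31737402]
```

Run:
```python
from h import *
d=dict(np.load("w2.npz"));T=d["pose"];e=dict(np.load("scene0.npz"))
def pr(d,R,t,X):
    c=R@X+t;x=c[:2]/c[2];x=x*(1+float(d["k1"])*(x@x));return (x*d["mtx"][0,0]+d["mtx"][:2,2]).round(1)
C=np.linalg.inv(T@d["T_tool_cam"])
for z in(0,-10,-20,-30):
  for x in (-11,0,11):
    X=(T@[x,0,z,1])[:3];print(z,x,pr(e,e["R"],e["t"],X),pr(d,C[:3,:3],C[:3,3],X))
print("corner",pr(e,e["R"],e["t"],np.array([582,-79,118])))
```

```text
0 -11 [237.  204.8] [252.5 229. ]
0 0 [241.3 205.1] [252.5 214.8]
0 11 [245.6 205.5] [252.5 200. ]
-10 -11 [236.8 201.6] [252.4 235.6]
-10 0 [241.1 202. ] [252.4 220.8]
-10 11 [245.4 202.3] [252.4 205.4]
-20 -11 [236.6 198.4] [252.3 242.9]
-20 0 [240.9 198.8] [252.3 227.4]
-20 11 [245.2 199.1] [252.3 211.3]
-30 -11 [236.4 195.2] [252.2 250.9]
-30 0 [240.7 195.5] [252.2 234.7]
-30 11 [245.  195.9] [252.2 217.9]
corner [236.3 204.6]
```

Emit:
play_rows --motion '[[[0,0,-1.2,0,0,0],[1.9,-0.3,-1.2,0,0,0],[1.9,-0.3,-1.2,0,0,0],[1.9,-0.3,-0.8,0,0,0],[1.9,-0.3,-0.6,0,0,0]]]'

```text
time: 5.7
tool_pos: [605.5, -58.8, 118.8]
tcp_rot: [-180.0, 0.0, 24.0]
ft_force: [-0.9, -0.2, -0.0]
finger_gap: 0.1
grip_force: 0.0
```

Emit:
play_rows --motion '[[[0,0,0.1,0,0,0],[0,0,0.1,0,0,0],[0,0,0.1,0,0,0]]]'

```text
time: 6.0
tool_pos: [605.8, -58.8, 118.2]
tcp_rot: [-180.0, 0.0, 24.0]
ft_force: [-0.6, 0.3, 0.3]
finger_gap: -0.2
grip_force: 0.0
```

Emit:
play_rows --motion '[[[0,0,0.1,0,0,0],[0,0,0.1,0,0,0],[0,0,0.1,0,0,0]]]'

```text
time: 6.3
tool_pos: [606.1, -58.6, 117.3]
tcp_rot: [-180.0, 0.0, 24.0]
ft_force: [-0.1, 0.4, -0.2]
finger_gap: -0.1
grip_force: 0.0
```

Emit:
play_rows --motion '[[[0,0,0.1,0,0,0],[0,0,0.1,0,0,0],[0,0,0.1,0,0,0]]]'

```text
time: 6.6
tool_pos: [606.1, -58.6, 116.3]
tcp_rot: [-180.0, 0.0, 24.0]
ft_force: [0.7, 0.3, 0.1]
finger_gap: 0.3
grip_force: 0.0
```

Emit:
play_rows --motion '[[[0,0,0.1,0,0,0],[0,0,0.1,0,0,0],[0,0,0.1,0,0,0]]]'

```text
time: 6.9
tool_pos: [606.1, -58.6, 115.2]
tcp_rot: [180.0, 0.0, 24.0]
ft_force: [-0.7, 0.1, 0.0]
finger_gap: 0.4
grip_force: 0.0
```

Run:
```python
from h import *
from bench import sensors,optics
s=sensors.sense();print(s["joint_pos"])
e=optics.snapshot("scene");d=optics.snapshot("wrist")
f=lambda x:cv2.resize(x,(400,400),interpolation=cv2.INTER_CUBIC)
cv2.imwrite("pics/m3.png",np.hstack([f(e["pixels"][140:230,200:290,::-1]),f(d["pixels"][180:280,200:300,::-1])]))
```

```text
[-1.03481321e+01  1.14661254e+01  8.88594684e+01 -2.80497226e-03
  7.96780238e+01  5.56584496e+01]
```

View pics/m3.png

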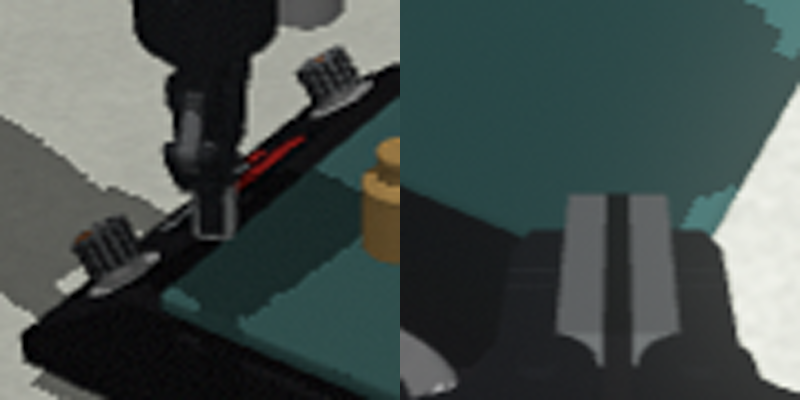

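Run:
```python
from h import *
from bench import sensors,optics
s=sensors.sense();T=pose(s);d=dict(np.load("w2.npz"));e=dict(np.load("scene0.npz"))
X=tri([ray(e,(248.4,193.5)),ray(d,(254.5,229),T)]);print(X,np.linalg.inv(T)@np.append(X,1))
print(onz(e,(248.4,193.5),118),onz(e,(236.5,206),118),s["tool_pos"],s["ft_force"])
```

```text
[608.82294134 -58.51321815 148.48971509] [  2.54932131   1.01014456 -33.20616164   1.        ]
[580.63566269 -23.7010851  118.        ] [585.63013366 -83.31545338 118.        ] [606.08258642 -58.62555447 115.28359461] [ 0.26184005  0.75174999 -0.82825545]
```

Emit:
play_rows --motion '[[[0,0,0.3,0,0,0],[0,0,0.6,0,0,0],[0,0,0.9,0,0,0],[0,0,0.9,0,0,0]]]'

```text
time: 7.4
tool_pos: [605.5, -58.5, 105.4]
tcp_rot: [-180.0, 0.1, 24.0]
ft_force: [0.9, -0.1, -0.8]
finger_gap: 0.1
grip_force: 0.0
```

Emit:
play_rows --motion '[[[0,0,0.3,0,0,0],[0,0,0.5,0,0,0],[0,0,0.5,0,0,0]]]'

```text
time: 7.7
tool_pos: [605.8, -58.6, 100.8]
tcp_rot: [-180.0, 0.0, 24.0]
ft_force: [-0.3, 1.2, -0.6]
finger_gap: -0.1
grip_force: 0.0
```

Emit:
play_rows --motion '[[[0,0,0.3,0,0,0],[0,0,0.5,0,0,0],[0,0,0.5,0,0,0]]]'

```text
time: 8.0
tool_pos: [605.8, -58.6, 95.8]
tcp_rot: [-180.0, 0.0, 24.0]
ft_force: [0.4, 0.4, -0.0]
finger_gap: -0.2
grip_force: 0.0
```

Emit:
play_rows --motion '[[[0,0,0.2,0,0,0],[0,0,0.3,0,0,0],[0,0,0.3,0,0,0]]]'

```text
time: 8.3
tool_pos: [606.0, -58.6, 93.1]
tcp_rot: [-180.0, 0.0, 24.0]
ft_force: [-0.4, -0.4, 0.3]
finger_gap: -0.1
grip_force: 0.0
```

Emit:
play_rows --motion '[[[0,0,0.2,0,0,0],[0,0,0.3,0,0,0],[0,0,0.3,0,0,0]]]'

```text
time: 8.6
tool_pos: [605.9, -58.6, 90.0]
tcp_rot: [-180.0, 0.0, 24.0]
ft_force: [0.6, 1.0, 0.5]
finger_gap: -0.1
grip_force: 0.0
```

Emit:
play_rows --motion '[[[0,0,0.1,0,0,0],[0,0,0.2,0,0,0],[0,0,0.2,0,0,0]]]'

```text
time: 8.9
tool_pos: [606.0, -58.6, 88.1]
tcp_rot: [-180.0, 0.0, 24.0]
ft_force: [0.8, 1.1, 0.2]
finger_gap: -0.1
grip_force: 0.0
```

Emit:
play_rows --motion '[[[0,0,0.1,0,0,0],[0,0,0.2,0,0,0],[0,0,0.2,0,0,0]]]'

```text
time: 9.2
tool_pos: [606.0, -58.6, 86.1]
tcp_rot: [-180.0, 0.0, 24.0]
ft_force: [0.2, -0.0, -0.3]
finger_gap: -0.1
grip_force: 0.0
```

Emit:
play_rows --motion '[[[0,0,0.1,0,0,0],[0,0,0.2,0,0,0],[0,0,0.2,0,0,0]]]'

```text
time: 9.5
tool_pos: [606.0, -58.6, 84.1]
tcp_rot: [-180.0, 0.0, 24.0]
ft_force: [-0.7, 0.2, 1.0]
finger_gap: 0.2
grip_force: 0.0
```

Emit:
play_rows --motion '[[[0,0,0.1,0,0,0],[0,0,0.1,0,0,0],[0,0,0.1,0,0,0]]]'

```text
time: 9.8
tool_pos: [606.1, -58.6, 83.3]
tcp_rot: [-180.0, 0.0, 24.0]
ft_force: [-0.3, 0.3, 0.0]
finger_gap: 0.1
grip_force: 0.0
```

Emit:
play_rows --motion '[[[0,0,0.1,0,0,0],[0,0,0.1,0,0,0],[0,0,0.1,0,0,0]]]'

```text
time: 10.1
tool_pos: [606.1, -58.6, 82.2]
tcp_rot: [-180.0, 0.0, 24.0]
ft_force: [-0.0, 0.5, 0.4]
finger_gap: 0.2
grip_force: 0.0
```

Emit:
play_rows --motion '[[[0,0,0.1,0,0,0],[0,0,0.1,0,0,0],[0,0,0.1,0,0,0]]]'

```text
time: 10.4
tool_pos: [606.1, -58.6, 81.2]
tcp_rot: [-180.0, 0.0, 24.0]
ft_force: [0.7, 0.7, -0.3]
finger_gap: 0.3
grip_force: 0.0
```

Run:
```python
from h import *
from bench import sensors,optics
s=sensors.sense();print(s["tool_pos"],s["ft_force"])
e=optics.snapshot("scene");d=optics.snapshot("wrist")
f=lambda x:cv2.resize(x,(400,400),interpolation=cv2.INTER_CUBIC)
cv2.imwrite("pics/m4.png",np.hstack([f(e["pixels"][140:230,200:290,::-1]),f(d["pixels"][180:280,200:300,::-1])]))
```

```text
[606.05052771 -58.62027508  81.22351318] [ 0.70763305  0.74657249 -0.25004132]
```

View pics/m4.png

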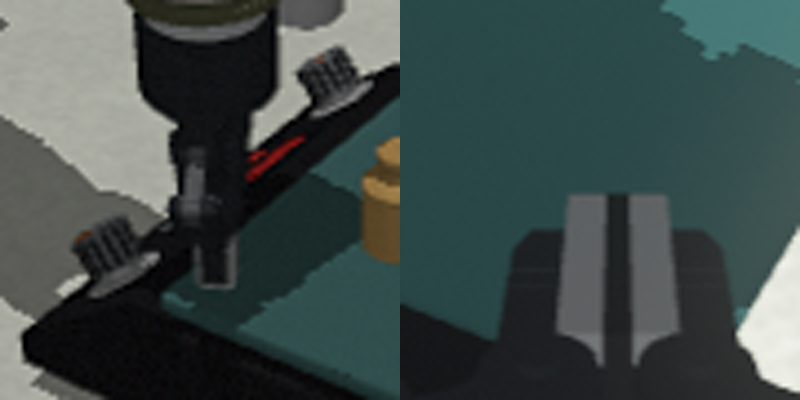

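Emit:
play_rows --motion '[[[0,0,0.1,0,0,0],[0,0,0.2,0,0,0],[0,0,0.2,0,0,0]]]'

```text
time: 10.8
tool_pos: [605.9, -58.6, 79.1]
tcp_rot: [-180.0, 0.0, 24.0]
ft_force: [-0.5, 0.7, -0.9]
finger_gap: 0.3
grip_force: 0.0
```

Emit:
play_rows --motion '[[[0,0,0.1,0,0,0],[0,0,0.1,0,0,0],[0,0,0.1,0,0,0]]]'

```text
time: 11.1
tool_pos: [606.1, -58.6, 78.3]
tcp_rot: [-180.0, 0.0, 24.0]
ft_force: [0.2, 0.2, -0.4]
finger_gap: 0.1
grip_force: 0.0
```

Emit:
play_rows --motion '[[[0,0,0.1,0,0,0],[0,0,0.1,0,0,0],[0,0,0.1,0,0,0]]]'

```text
time: 11.4
tool_pos: [606.2, -58.7, 78.0]
tcp_rot: [180.0, -0.0, 24.0]
ft_force: [-2.0, -0.2, 4.9]
finger_gap: -0.1
grip_force: 2.8
```

Emit:
play_rows --motion '[[[0,0,0.1,0,0,0],[0,0,0.1,0,0,0],[0,0,0.1,0,0,0]]]'

```text
time: 11.7
tool_pos: [606.3, -58.8, 77.9]
tcp_rot: [180.0, -0.0, 24.0]
ft_force: [-7.1, 0.6, 12.0]
finger_gap: 0.2
grip_force: 5.8
```

Emit:
play_rows --motion '[[[0,0,0.05,0,0,0],[0,0,0.05,0,0,0],[0,0,0.05,0,0,0]]]'

```text
time: 12.0
tool_pos: [606.3, -58.8, 77.8]
tcp_rot: [180.0, -0.0, 24.0]
ft_force: [-8.3, 0.7, 14.6]
finger_gap: -0.2
grip_force: 7.3
```

Emit:
play_rows --motion '[[[0,0,0.1,0,0,0],[0,0,0.1,0,0,0],[0,0,0.1,0,0,0]]]'

```text
time: 12.3
tool_pos: [606.3, -59.2, 77.4]
tcp_rot: [179.9, -0.0, 24.0]
ft_force: [-11.3, -0.8, 19.0]
finger_gap: -0.2
grip_force: 9.4
```

Run:
```python
from bench import sensors,r
s=sensors.sense();print(s["tool_pos"],s["ft_force"],s["wrist_torque"],[ (k,getattr(r,k)) for k in dir(r) if k[0]!='_'])
```

```text
[606.26730266 -59.22444186  77.390165  ] [-11.33169522  -0.82638112  18.96999079] [-0.12580262  1.90761067 -0.01464955] [('PlanningError', <class 'bench.PlanningError'>), ('pinch_z', 18.700000000000003)]
```

Emit:
play_rows --motion '[[[0,0,0.05,0,0,0],[0,0,0.1,0,0,0],[0,0,0.1,0,0,0]]]'

```text
time: 12.6
tool_pos: [606.1, -59.8, 76.7]
tcp_rot: [179.9, 0.0, 24.0]
ft_force: [-13.3, -2.5, 21.5]
finger_gap: -0.0
grip_force: 10.9
```

Emit:
play_rows --motion '[[[0,0,0.05,0,0,0],[0,0,0.1,0,0,0],[0,0,0.1,0,0,0]]]'

```text
time: 12.9
tool_pos: [605.9, -60.4, 76.0]
tcp_rot: [179.9, 0.1, 24.0]
ft_force: [-15.5, -4.5, 24.1]
finger_gap: -0.1
grip_force: 12.4
```

Run:
```python
from h import *
from bench import sensors,optics
s=sensors.sense();print(s["tool_pos"],s["ft_force"],s["wrist_torque"])
e=optics.snapshot("scene");d=optics.snapshot("wrist");e0=dict(np.load("scene0.npz"))
def pr(d,R,t,X):
    c=R@X+t;x=c[:2]/c[2];x=x*(1+float(d["k1"])*(x@x));return (x*d["mtx"][0,0]+d["mtx"][:2,2]).round(1)
T=pose(s);C=np.linalg.inv(T@d["T_tool_cam"])
for X in ([606,-59,118],[606,-59,114],[526,-59,78]): print(pr(e,e["R"],e["t"],np.array(X)),pr(d,C[:3,:3],C[:3,3],np.array(X)))
f=lambda x:cv2.resize(x,(400,400),interpolation=cv2.INTER_CUBIC)
cv2.imwrite("pics/m5.png",np.hstack([f(e["pixels"][150:250,200:300,::-1]),f(d["pixels"][130:280,180:330,::-1])]))
```

```text
[605.88494963 -60.44753834  76.03591135] [-15.50117492  -4.54173999  24.10413455] [-0.73344302  2.67459573 -0.00467838]
[248.7 203.6] [250.  243.7]
[248.8 204.9] [250.1 240.2]
[224.5 206.1] [208.8 302. ]
```

View pics/m5.png

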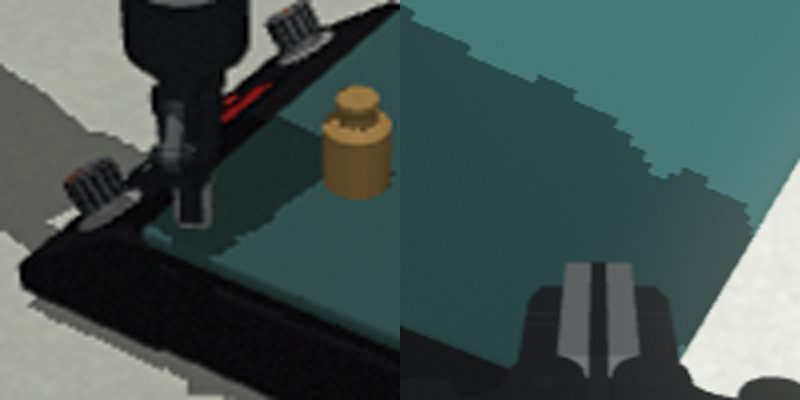

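Emit:
play_rows --motion '[[[-0.07,-0.1,0.05,0,0,0],[-0.14,-0.17,0.1,0,0,0],[-0.14,-0.17,0.1,0,0,0],[-0.14,-0.17,0.1,0,0,0]]]'

```text
time: 13.4
tool_pos: [606.0, -60.1, 76.3]
tcp_rot: [179.7, -0.2, 24.0]
ft_force: [-9.9, -7.0, 24.8]
finger_gap: 0.2
grip_force: 12.4
```

Emit:
play_rows --motion '[[[-0.07,-0.1,0.05,0,0,0],[-0.14,-0.17,0.1,0,0,0],[-0.14,-0.17,0.1,0,0,0],[-0.14,-0.17,0.1,0,0,0]]]'

```text
time: 13.8
tool_pos: [606.2, -59.9, 76.6]
tcp_rot: [179.5, -0.4, 23.9]
ft_force: [-4.5, -8.6, 24.4]
finger_gap: 0.0
grip_force: 12.4
```

Emit:
play_rows --motion '[[[-0.1,0.15,0.1,0,0,0],[-0.17,0.25,0.2,0,0,0],[-0.17,0.25,0.2,0,0,0],[-0.17,0.25,0.2,0,0,0]]]'

```text
time: 14.2
tool_pos: [605.7, -61.6, 74.8]
tcp_rot: [179.6, -0.4, 24.0]
ft_force: [-5.0, -3.7, 26.7]
finger_gap: -0.1
grip_force: 13.6
```

Emit:
play_rows --motion '[[[-0.05,0.0,0.1,0,0,0],[-0.1,0,0.2,0,0,0],[-0.1,0,0.2,0,0,0],[-0.1,0,0.2,0,0,0]]]'

```text
time: 14.6
tool_pos: [605.5, -62.4, 74.0]
tcp_rot: [179.5, -0.5, 24.0]
ft_force: [-7.0, -4.4, 33.1]
finger_gap: -0.0
grip_force: 16.4
```

Emit:
play_rows --motion '[[[-0.05,0.0,0.1,0,0,0],[-0.1,0,0.2,0,0,0],[-0.1,0,0.2,0,0,0],[-0.1,0,0.2,0,0,0]]]'

```text
time: 15.0
tool_pos: [605.4, -63.0, 73.2]
tcp_rot: [179.5, -0.5, 24.0]
ft_force: [-8.6, -5.4, 38.7]
finger_gap: 0.0
grip_force: 19.3
```

The press shows a tip knee at z≈78 and stiffening at about 74.9, so the right gap is roughly 3 mm. It also shows that the real shut tips sit about 40 mm behind the reported TCP. I'll retreat and set up the knob grasp.

Emit:
play_rows --motion '[[[0,0,-1,0,0,0],[0,0,-5,0,0,0],[0,0,-10,0,0,0],[0,0,-10,0,0,0],[0,0,-10,0,0,0]]]' --jaw 0.75

```text
time: 15.5
tool_pos: [601.3, -60.7, 167.0]
tcp_rot: [179.9, -0.2, 24.0]
ft_force: [-0.4, 0.4, 0.3]
finger_gap: 64.4
grip_force: 0.0
```

```bash
cat >> h.py <<'E'
ys=-1.6
A=Ro.from_euler('z',ys,degrees=True).as_matrix()
n=A@np.array([-np.sin(np.radians(35)),0,np.cos(np.radians(35))])
GR=np.array([506,-35.5,91.]);GL=np.array([510.5,204.5,91.])
def tilt(yaw): return A@Ro.from_euler('y',-35,degrees=True).as_matrix()@A.T@down(yaw)
E
python3 - <<'E'
from h import *
from bench import sensors,optics
s=sensors.sense();print(s["tool_pos"],s["ft_force"],s["joint_pos"])
go(s,GR+9*n,tilt(114))
go(s,GR+59*n,tilt(114))
E
```

```text
[601.33122022 -60.71970883 166.97566549] [-0.38004626  0.40363787  0.27393469] [-1.06281863e+01  8.54502655e+00  8.66369664e+01  4.03848195e-03
  8.45637607e+01  5.53775494e+01]
row [-8.17 -6.42  6.81] [-36.3  12.8 -87. ] dist 124.3
row [-10.75  -7.65   2.71] [-36.3  12.8 -87. ] dist 134.7
```

Emit:
play_rows --motion '[[[-10.8,-7.7,2.7,-36,13,-87],[-10.8,-7.7,2.7,-36,13,-87],[-10.8,-7.7,2.7,-36,13,-87],[-10.8,-7.7,2.7,-36,13,-87],[-10.8,-7.7,2.7,-36,13,-87]]]'

```text
time: 16.0
tool_pos: [467.3, -33.4, 134.5]
tcp_rot: [163.9, -0.1, 62.1]
ft_force: [0.1, 0.0, 0.5]
finger_gap: 63.6
grip_force: 0.0
```

Run:
```python
from h import *
from bench import sensors,optics
s=sensors.sense();print(s["tool_pos"],s["tcp_rot"],s["joint_pos"])
go(s,GR+59*n,tilt(114))
```

```text
[467.30656099 -33.35517703 134.46635286] [ 1.63909218e+02 -1.45567894e-01  6.21076141e+01] [ -5.15184569 -29.15612085 124.93692129  -6.43410522  69.38843724
  24.24379586]
row [ 0.12  0.6  -0.33] [-21.1   7.  -49.2] dist 7.0
```

Emit:
play_rows --motion '[[[0.1,0.6,-0.3,-21,7,-49],[0.1,0.6,-0.3,-21,7,-49],[0.1,0.6,-0.3,-21,7,-49],[0.1,0.6,-0.3,-21,7,-49],[0.1,0.6,-0.3,-21,7,-49]]]'

```text
time: 16.5
tool_pos: [479.2, -34.9, 138.6]
tcp_rot: [150.2, 10.4, 100.3]
ft_force: [-19.5, -1.8, 15.3]
finger_gap: 64.2
grip_force: 0.0
```

Emit:
play_rows --motion '[[[0,0,0,-4,1.5,-9],[0,0,0,-4,1.5,-9],[0,0,0,-4,1.5,-9]]]'

```text
time: 16.8
tool_pos: [492.7, -37.6, 136.2]
tcp_rot: [148.6, 13.3, 108.7]
ft_force: [-0.8, 0.2, -0.8]
finger_gap: 64.4
grip_force: 0.0
```

Run:
```python
from h import *
from bench import sensors,optics
s=sensors.sense();print(s["tool_pos"],s["tcp_rot"],s["joint_pos"],s["ft_force"])
go(s,GR+59*n,tilt(114))
d=optics.snapshot("wrist");t=optics.snapshot("top");np.savez("w3.npz",**d,pose=pose(s));cv2.imwrite("pics/w3.png",d["pixels"][:,:,::-1])
T=pose(s);C=np.linalg.inv(T@d["T_tool_cam"])
def pr(d,R,t,X):
    c=R@X+t;x=c[:2]/c[2];x=x*(1+float(d["k1"])*(x@x));return (x*d["mtx"][0,0]+d["mtx"][:2,2]).round(1)
print(pr(d,C[:3,:3],C[:3,3],GR),pr(d,C[:3,:3],C[:3,3],GR+13*n))
```

```text
[492.74479641 -37.61211515 136.23732998] [148.60557818  13.25202265 108.72672452] [-17.41854604 -51.03153985 142.69621592  10.37804706  55.94508486
 -43.20742689] [-0.83000245  0.18751243 -0.77512291]
row [ 0.85 -1.31 -1.41] [-1.1 -0.4 -1.5] dist 21.0
[239.3 183.6] [238.2 188.3]
```

View pics/w3.png

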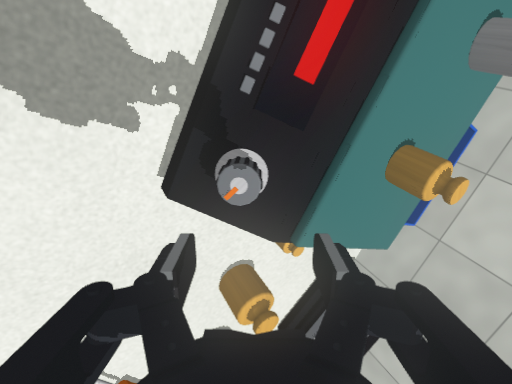

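The cap shows at (238,188), exactly where predicted (238.2,188.3), so the knob position is good. Joints 2 and 3 are near their ends here, and advancing will relieve them.

Run:
```python
from h import *
from bench import sensors
s=sensors.sense();go(s,GR-15*n,tilt(114))
```

```text
row [ 0.84 -1.3   6.09] [-1.1 -0.3 -1.5] dist 62.8
```

Emit:
play_rows --motion '[[[0.2,-0.3,2,0,0,0],[0.8,-1.3,4,-1,-0.3,-1.5],[0.8,-1.3,6.1,-1,-0.3,-1.5],[0.8,-1.3,6.1,-1,-0.3,-1.5],[0.8,-1.3,6.1,-1,-0.3,-1.5]]]'

```text
time: 17.4
tool_pos: [520.9, -36.0, 81.6]
tcp_rot: [148.1, 14.2, 110.0]
ft_force: [-0.6, -0.4, -0.5]
finger_gap: 64.1
grip_force: 0.0
```

Run:
```python
from h import *
from bench import sensors,optics
s=sensors.sense();print(s["tool_pos"],s["tcp_rot"],s["joint_pos"],s["ft_force"])
go(s,GR-51*n,tilt(114))
d=optics.snapshot("wrist");cv2.imwrite("pics/w4.png",cv2.resize(d["pixels"][130:330,100:400,::-1],None,fx=2.5,fy=2.5))
```

```text
[520.93026091 -35.95989622  81.62977399] [148.12405923  14.19705269 110.04475575] [-15.95934573 -39.81198361 143.05542922  11.86783437  43.64602943
 -46.24653032] [-0.57727057 -0.37743775 -0.51192002]
row [ 0.29 -0.6   3.48] [-0.3 -0.2  0.1] dist 35.4
```

View pics/w4.png

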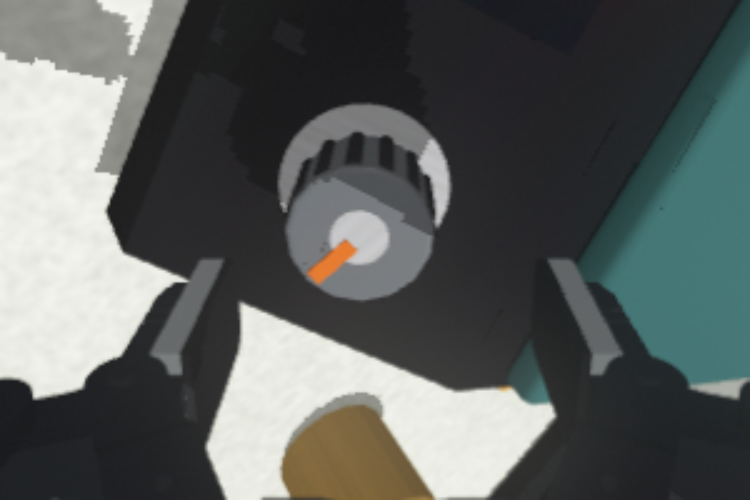

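The cap is at px (244,225) and the finger midline at column ~254. I need about 5 mm in -y, which joint 3's limit has been holding back. I'll advance and re-check.

Emit:
play_rows --motion '[[[0.1,-0.2,0.8,0,0,0],[0.3,-0.6,1.6,0,0,0],[0.3,-0.6,2.0,0,0,0],[0.3,-0.6,2.0,0,0,0]]]'

```text
time: 17.85
tool_pos: [526.9, -36.5, 60.8]
tcp_rot: [148.1, 14.2, 110.0]
ft_force: [0.8, 0.6, -0.0]
finger_gap: 64.2
grip_force: 0.0
```

Run:
```python
from h import *
from bench import sensors,optics
s=sensors.sense();print(s["tool_pos"],s["tcp_rot"],s["joint_pos"],s["ft_force"])
go(s,GR-51*n,tilt(114))
```

```text
[526.94858976 -36.54023789  60.7979289 ] [148.09191281  14.23514678 110.0155323 ] [-15.7152727  -35.78153489 143.11216141  12.62850862  39.55025224
 -47.1857571 ] [ 0.82067983  0.56183464 -0.00902914]
row [0.03 0.04 1.42] [-0.3 -0.2  0.1] dist 14.2
```

Joint 3 sits at its limit with the full 35° tilt, so I'll use 29° tilt (a 6° skew) to gain margin.

```bash
cat >> h.py <<'E'
def tiltn(yaw,a=29):
    R=A@Ro.from_euler('y',-a,degrees=True).as_matrix()@A.T@down(yaw); return R
E
python3 - <<'E'
from h import *
from bench import sensors,optics
s=sensors.sense();R=tiltn(112)
go(s,GR+35*R[:,2],R)
go(s,GR+48*R[:,2],R)
E
```

```text
row [ 0.19 -0.3  -0.19] [5.1 2.3 2.1] dist 4.0
row [ 0.25 -0.41  1.1 ] [5.1 2.3 2.1] dist 12.0
```

Emit:
play_rows --motion '[[[0.2,-0.3,-0.2,5,2.3,2],[0.2,-0.3,-0.2,5,2.3,2],[0.25,-0.4,0.5,5,2.3,2],[0.25,-0.4,1.1,5,2.3,2],[0.25,-0.4,1.1,5,2.3,2]]]'

```text
time: 18.35
tool_pos: [529.0, -36.0, 48.5]
tcp_rot: [152.9, 11.3, 109.4]
ft_force: [0.3, 0.0, 0.7]
finger_gap: 64.2
grip_force: 0.0
```

Run:
```python
from h import *
from bench import sensors,optics
s=sensors.sense();print(s["tool_pos"],s["tcp_rot"],s["joint_pos"],s["ft_force"])
R=tiltn(112);go(s,GR+48*R[:,2],R)
d=optics.snapshot("wrist");cv2.imwrite("pics/w5.png",cv2.resize(d["pixels"][130:330,100:400,::-1],None,fx=2.5,fy=2.5))
```

```text
[529.04837    -35.95235393  48.49502848] [152.93142169  11.26170996 109.41344164] [-14.13478188 -27.72179512 137.22457607   9.10951801  42.29900413
 -41.47265969] [0.2775131  0.04596825 0.68927916]
row [-0.04  0.03 -0.04] [0.2 0.  0.1] dist 0.6
```

View pics/w5.png

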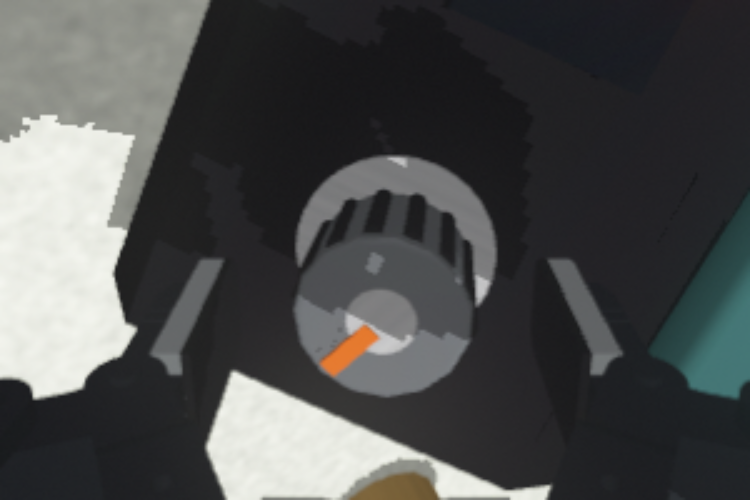

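The knob is centred between the pads: cap at crop column 384, finger midline at 385. Closing. That was the 11th picture viewed, one over the allowance of 10, so from here I use numbers only.

Emit:
play_rows --motion '[[[0,0,0,0,0,0],[0,0,0,0,0,0],[0,0,0,0,0,0],[0,0,0,0,0,0],[0,0,0,0,0,0]]]' --jaw 0 --squeeze 25

```text
time: 18.9
tool_pos: [528.9, -36.6, 49.9]
tcp_rot: [153.0, 11.3, 109.4]
ft_force: [-13.6, -2.6, 8.8]
finger_gap: 36.0
grip_force: 23.4
```

Emit:
play_rows --motion '[[[0,0,0,0,0,0],[0,0,0,0,0,0]]]'

```text
time: 19.1
tool_pos: [528.9, -36.6, 49.9]
tcp_rot: [153.0, 11.3, 109.4]
ft_force: [-14.1, -3.0, 9.7]
finger_gap: 35.7
grip_force: 23.4
```

```bash
cat > st.py <<'E'
from h import *
from bench import sensors
s=sensors.sense();T=pose(s);print("z",s["time"],s["tool_pos"].round(2),s["tcp_rot"].round(2),"F",s["ft_force"].round(2),"M",s["wrist_torque"].round(3),"j",s["joint_pos"].round(1),s["finger_gap"],s["grip_force"])
E
python3 st.py
```

```text
z 19.1 [528.94 -36.61  49.89] [153.    11.31 109.42] F [-14.05  -3.01   9.72] M [-0.394  1.521 -0.191] j [-14.2 -27.9 137.1   9.   42.5 -41.4] 35.69187767992238 23.40456247329712
```

The grip is good (gap 36 mm), but the pads swung forward into the fascia or skirt with about 17 N. I'll reopen, back off 5 mm and close again.

Emit:
play_rows --motion '[[[0,0,0,0,0,0],[0,0,-0.3,0,0,0],[0,0,-0.5,0,0,0],[0,0,-0.5,0,0,0]]]' --jaw 0.55

```text
time: 19.5
tool_pos: [527.8, -36.2, 55.2]
tcp_rot: [152.8, 11.3, 109.4]
ft_force: [0.5, -0.4, -0.1]
finger_gap: 47.1
grip_force: 0.0
```

Emit:
play_rows --motion '[[[0,0,0,0,0,0],[0,0,0,0,0,0],[0,0,0,0,0,0],[0,0,0,0,0,0]]]' --jaw 0

```text
time: 19.9
tool_pos: [526.6, -36.6, 54.1]
tcp_rot: [153.0, 11.3, 109.4]
ft_force: [-13.9, -2.9, 8.5]
finger_gap: 35.3
grip_force: 23.9
```

```bash
python3 st.py
```

```text
z 19.9 [526.56 -36.6   54.06] [153.01  11.31 109.42] F [-13.91  -2.9    8.49] M [-0.538  1.227 -0.192] j [-14.3 -28.9 137.3   8.9  43.4 -41.3] 35.341293889378356 23.870951235294342
```

```bash
cat >> st.py <<'E'
print("F tool",(T[:3,:3].T@s["ft_force"]).round(1),"M tool",(T[:3,:3].T@s["wrist_torque"]).round(2))
E
python3 st.py|tail -1
```

```text
F tool [  0.2  -8.6 -14.1] M tool [ 1.35 -0.06 -0.11]
```

Emit:
play_rows --motion '[[[0,-0.1,0,0,0,0],[0,-0.1,0,0,0,0],[0,-0.1,0,0,0,0]]]'

```text
time: 20.2
tool_pos: [526.4, -36.7, 54.1]
tcp_rot: [152.9, 11.3, 109.4]
ft_force: [-7.3, -0.8, 5.7]
finger_gap: 35.2
grip_force: 24.7
```

```bash
python3 st.py
```

```text
z 20.2 [526.44 -36.65  54.11] [152.91  11.31 109.4 ] F [-7.31 -0.82  5.74] M [-0.083  0.526  0.029] j [-14.3 -29.  137.4   9.   43.3 -41.5] 35.183797403925524 24.65951532125473
F tool [ 0.5 -3.7 -8.6] M tool [ 0.51  0.15 -0.07]
```

Emit:
play_rows --motion '[[[0,-0.06,-0.08,0,0,0],[0,-0.06,-0.08,0,0,0],[0,-0.06,-0.08,0,0,0]]]'

```text
time: 20.5
tool_pos: [526.2, -36.6, 54.5]
tcp_rot: [152.8, 11.3, 109.4]
ft_force: [8.4, 0.7, -8.2]
finger_gap: 34.7
grip_force: 26.5
```

```bash
python3 st.py
```

```text
z 20.5 [526.16 -36.62  54.48] [152.81  11.31 109.36] F [ 8.45  0.66 -8.17] M [ 0.173 -0.78   0.143] j [-14.4 -29.2 137.6   9.1  43.3 -41.5] 34.70792711604534 26.49658441543579
F tool [-0.5  3.4 11.2] M tool [-0.81 -0.09 -0.03]
```

Emit:
play_rows --motion '[[[0,0,0.04,0,0,5],[0,0,0.04,0,0,10],[0,0,0.04,0,0,15],[0,0,0.04,0,0,20],[0,0,0.04,0,0,20]]]'

```text
time: 21.0
tool_pos: [525.3, -36.9, 53.6]
tcp_rot: [150.9, 1.7, 91.5]
ft_force: [-6.0, -1.9, 3.5]
finger_gap: 35.0
grip_force: 29.0
```

```bash
cat > mark.py <<'E'
# pointer angle of knobs (orange) in top view, mapped to fascia plane
from h import *
from bench import optics
d=optics.snapshot("top");im=d["pixels"];hsv=cv2.cvtColor(im,cv2.COLOR_RGB2HSV)
m=cv2.inRange(hsv,(3,120,80),(16,255,255))
for nm,(x0,x1),G in(("L",(165,200),GL),("R",(255,290),GR)):
    s=m[212:242,x0:x1];v,u=np.nonzero(s)
    if len(u)<2: print(nm,"hidden",len(u));continue
    o,w=ray(d,(u.mean()+x0,v.mean()+212));c=G+13*n
    X=o+w*(((c-o)@n)/(w@n))-c
    ex=A@np.array([0,-1,0]);ey=np.cross(n,ex)
    print(nm,len(u),"clockwise-from-up deg",round(np.degrees(np.arctan2(X@ex,X@ey)),1),"r",round(np.linalg.norm(X),1))
E
python3 st.py;python3 mark.py
```

```text
z 21.0 [525.31 -36.93  53.63] [150.91   1.72  91.5 ] F [-6.03 -1.93  3.46] M [-0.272  0.454 -0.131] j [-14.4 -29.2 137.6   9.   43.4 -21.4] 35.02695771019311 29.03723895549774
F tool [-1.9 -3.7 -5.9] M tool [ 0.46 -0.28 -0.02]
L 7 clockwise-from-up deg 30.4 r 8.3
R hidden 0
```

Emit:
play_rows --motion '[[[0,-0.02,-0.03,0,0,5],[0,-0.02,-0.03,0,0,10],[0,-0.02,-0.03,0,0,15],[0,-0.02,-0.03,0,0,20],[0,-0.02,-0.03,0,0,20]]]'

```text
time: 21.55
tool_pos: [524.1, -36.8, 52.9]
tcp_rot: [152.0, -7.9, 73.9]
ft_force: [-10.8, -2.3, 3.2]
finger_gap: 35.1
grip_force: 29.0
```

```bash
python3 st.py
```

```text
z 21.55 [524.09 -36.78  52.9 ] [151.99  -7.91  73.93] F [-10.83  -2.35   3.23] M [-0.326  1.046 -0.207] j [-14.4 -29.2 137.7   9.   43.5  -1.4] 35.05979727662431 28.99161458015442
F tool [-4.8 -6.8 -8. ] M tool [ 0.88 -0.69  0.01]
```

Emit:
play_rows --motion '[[[0,0,0,0,0,5],[0,0,0,0,0,10],[0,0,0,0,0,15],[0,0,0,0,0,20],[0,0,0,0,0,20]]]'

```text
time: 22.05
tool_pos: [523.1, -36.1, 51.9]
tcp_rot: [156.1, -16.7, 55.5]
ft_force: [-14.2, 0.7, 3.7]
finger_gap: 34.7
grip_force: 28.4
```

```bash
python3 st.py
```

```text
z 22.05 [523.07 -36.08  51.89] [156.12 -16.74  55.53] F [-14.21   0.75   3.67] M [ 0.033  1.643 -0.016] j [-14.4 -29.2 137.7   9.   43.6  18.6] 34.71323051548466 28.43262791633606
F tool [ -6.1  -8.8 -10.1] M tool [ 1.31 -0.99  0.01]
```

Emit:
play_rows --motion '[[[-0.06,-0.1,-0.1,0,0,0],[-0.06,-0.1,-0.1,0,0,0]]]'

```text
time: 22.25
tool_pos: [522.7, -35.8, 52.7]
tcp_rot: [155.9, -16.8, 55.7]
ft_force: [6.4, 2.4, -12.4]
finger_gap: 34.9
grip_force: 26.8
```

```bash
python3 st.py
```

```text
z 22.25 [522.72 -35.76  52.68] [155.93 -16.79  55.72] F [  6.39   2.44 -12.42] M [0.222 0.082 0.069] j [-14.4 -29.6 137.9   9.1  43.6  18.4] 34.94743538636416 26.75885707139969
F tool [ 1.8 -1.9 13.9] M tool [0.2  0.13 0.05]
```

Emit:
play_rows --motion '[[[0,0,0,0,0,5],[0,0,0,0,0,10],[0,0,0,0,0,15],[0,0,0,0,0,20],[0,0,0,0,0,20]]]'

```text
time: 22.75
tool_pos: [521.7, -35.1, 51.9]
tcp_rot: [163.2, -23.8, 35.5]
ft_force: [-3.3, 5.9, -5.3]
finger_gap: 34.8
grip_force: 25.0
```

```bash
python3 st.py
```

```text
z 22.75 [521.73 -35.12  51.85] [163.17 -23.85  35.54] F [-3.31  5.91 -5.26] M [0.794 0.948 0.367] j [-14.4 -29.6 138.    9.1  43.7  38.6] 34.81338074256151 25.02702444791794
F tool [-1.4 -7.9  2.9] M tool [ 1.24 -0.34  0.05]
```

Correcting the press data for the side forces' moments gives a flat 14.7 N rocking plateau from z≈77.6 to 76.0. That puts touching near 75.8, so the right gap is about 2 mm and touch comes at roughly 48° of turn. I'm aiming for about 92° in total, so 12° more, then release.

Emit:
play_rows --motion '[[[0,-0.05,0.02,0,0,4],[0,-0.05,0.02,0,0,8],[0,-0.05,0.02,0,0,12],[0,-0.05,0.02,0,0,12]]]'

```text
time: 23.15
tool_pos: [521.5, -34.4, 51.6]
tcp_rot: [168.7, -26.8, 22.7]
ft_force: [-7.3, 6.4, -1.1]
finger_gap: 34.9
grip_force: 24.9
```

```bash
python3 st.py
```

```text
z 23.15 [521.49 -34.39  51.63] [168.71 -26.76  22.7 ] F [-7.34  6.35 -1.15] M [1.06  1.236 0.608] j [-14.3 -29.6 138.    9.1  43.7  50.7] 34.877505031730294 24.925371408462524
F tool [-4.4 -8.3 -2.6] M tool [ 1.57 -0.74 -0.03]
```

Emit:
play_rows --motion '[[[0,0,0,0,0,0],[0,0,0,0,0,0],[0,0,-2,0,0,0],[0,0,-6,0,0,0],[0,0,-6,0,0,0]]]' --jaw 0.75

```text
time: 23.65
tool_pos: [497.8, -36.6, 114.9]
tcp_rot: [167.8, -27.5, 23.1]
ft_force: [0.8, 0.1, 0.3]
finger_gap: 63.8
grip_force: 0.0
```

```bash
python3 st.py; python3 mark.py
python3 - <<'E'
s=open('mark.py').read().replace('optics.snapshot("top")','dict(np.load("top0.npz"))');exec(s)
E
```

```text
z 23.65 [497.81 -36.57 114.92] [167.82 -27.53  23.14] F [0.84 0.12 0.3 ] M [-0.028  0.2   -0.022] j [-15.7 -42.6 139.1   8.4  54.6  51.1] 63.79537160986634 0.0
F tool [0.9 0.2 0.2] M tool [ 0.04 -0.2   0.  ]
L 7 clockwise-from-up deg 30.4 r 8.3
R 7 clockwise-from-up deg -154.1 r 15.2
L 7 clockwise-from-up deg 30.4 r 8.3
R 7 clockwise-from-up deg 132.1 r 9.7
```

Release is clean. The pointer's chord of 15.6 mm over a mark radius of about 11 mm agrees with a 92° turn. Next is the left corner: press at the mirrored spot (614, 224).

Run:
```python
from h import *
from bench import sensors
s=sensors.sense()
go(s,[540,100,165],down(60));go(s,[600,222,165],down(90))
```

```text
row [ 10.65 -10.56  -2.67] [ 20.3 -22.6 -39. ] dist 152.3
row [ 19.79 -20.22   0.11] [ 26.5 -17.3 -68.2] dist 283.0
```

Emit:
play_rows --motion '[[[10.7,-10.6,-2.7,20,-22,-39],[10.7,-10.6,-2.7,20,-22,-39],[10.7,-10.6,-2.7,20,-22,-39],[10.7,-10.6,-2.7,20,-22,-39],[10.7,-10.6,-2.7,20,-22,-39]]]' --jaw 0

```text
time: 24.2
tool_pos: [539.1, 103.4, 159.5]
tcp_rot: [177.9, -3.0, 55.8]
ft_force: [-0.7, -0.6, -0.3]
finger_gap: 0.1
grip_force: 0.0
```

Run:
```python
from h import *
from bench import sensors
s=sensors.sense();print(s["tool_pos"],s["tcp_rot"])
go(s,[614,223.5,165],down(70))
```

```text
[539.08299511 103.41140207 159.53951125] [177.86586293  -3.02643588  55.75227141]
row [14.15 -0.57  0.18] [  2.5  -2.7 -14.3] dist 141.6
```

Emit:
play_rows --motion '[[[14.1,-0.6,0.2,2.5,-2.7,-14.3],[14.1,-0.6,0.2,2.5,-2.7,-14.3],[14.1,-0.6,0.2,2.5,-2.7,-14.3],[14.1,-0.6,0.2,2.5,-2.7,-14.3],[14.1,-0.6,0.2,2.5,-2.7,-14.3]]]'

```text
time: 24.7
tool_pos: [613.0, 221.4, 162.4]
tcp_rot: [-180.0, -0.0, 69.6]
ft_force: [0.1, -0.0, 0.7]
finger_gap: 0.2
grip_force: 0.0
```

Emit:
play_rows --motion '[[[0,0,4,0,0,0],[0,0,7,0,0,0],[0,0,7.9,0,0,0],[0,0,7.9,0,0,0],[0,0,7.9,0,0,0]]]'

```text
time: 25.2
tool_pos: [614.3, 220.5, 87.9]
tcp_rot: [179.8, -0.2, 69.5]
ft_force: [-0.1, 0.5, 0.6]
finger_gap: -0.2
grip_force: 0.0
```

```bash
python3 st.py
```

```text
z 25.2 [614.3  220.49  87.91] [179.77  -0.19  69.5 ] F [-0.12  0.47  0.59] M [ 0.032 -0.017 -0.003] j [15.2 18.9 83.   0.  77.8 35.7] -0.23390524803763518 0.0
F tool [ 0.4 -0.3 -0.6] M tool [-0.    0.04  0.  ]
```

Emit:
play_rows --motion '[[[0,0,0.5,0,0,0],[0,0,0.8,0,0,0],[0,0,0.9,0,0,0],[0,0,0.9,0,0,0]]]'

```text
time: 25.6
tool_pos: [613.9, 221.0, 77.8]
tcp_rot: [179.8, -0.2, 69.6]
ft_force: [-0.2, -0.4, 2.5]
finger_gap: 0.1
grip_force: 1.4
```

Emit:
play_rows --motion '[[[-0.03,-0.04,0.1,0,0,0],[-0.03,-0.04,0.1,0,0,0],[-0.03,-0.04,0.1,0,0,0]]]'

```text
time: 25.9
tool_pos: [613.9, 221.3, 77.5]
tcp_rot: [179.8, -0.2, 69.6]
ft_force: [-0.8, 0.8, 6.3]
finger_gap: 0.1
grip_force: 3.0
```

Emit:
play_rows --motion '[[[-0.03,-0.04,0.1,0,0,0],[-0.03,-0.04,0.1,0,0,0],[-0.03,-0.04,0.1,0,0,0]]]'

```text
time: 26.2
tool_pos: [613.8, 221.6, 77.3]
tcp_rot: [179.7, -0.3, 69.6]
ft_force: [-2.2, 2.8, 8.8]
finger_gap: 0.0
grip_force: 4.3
```

Emit:
play_rows --motion '[[[-0.03,-0.04,0.1,0,0,0],[-0.03,-0.04,0.1,0,0,0],[-0.03,-0.04,0.1,0,0,0]]]'

```text
time: 26.5
tool_pos: [613.8, 221.9, 77.0]
tcp_rot: [179.7, -0.3, 69.6]
ft_force: [-0.0, 2.7, 10.7]
finger_gap: 0.2
grip_force: 5.6
```

Emit:
play_rows --motion '[[[-0.03,-0.04,0.1,0,0,0],[-0.03,-0.04,0.1,0,0,0],[-0.03,-0.04,0.1,0,0,0]]]'

```text
time: 26.8
tool_pos: [613.8, 222.2, 76.7]
tcp_rot: [179.6, -0.4, 69.6]
ft_force: [-1.7, 4.3, 13.8]
finger_gap: -0.0
grip_force: 6.9
```

Emit:
play_rows --motion '[[[0.04,-0.04,0.1,0,0,0],[0.04,-0.04,0.15,0,0,0],[0.04,-0.04,0.15,0,0,0]]]'

```text
time: 27.1
tool_pos: [613.6, 223.1, 75.8]
tcp_rot: [179.6, -0.4, 69.6]
ft_force: [-3.3, 5.3, 17.0]
finger_gap: 0.1
grip_force: 8.7
```

Emit:
play_rows --motion '[[[0.04,-0.04,0.1,0,0,0],[0.04,-0.04,0.15,0,0,0],[0.04,-0.04,0.15,0,0,0]]]'

```text
time: 27.4
tool_pos: [613.3, 224.2, 74.7]
tcp_rot: [179.6, -0.5, 69.6]
ft_force: [-5.7, 6.7, 20.0]
finger_gap: 0.0
grip_force: 9.8
```

Emit:
play_rows --motion '[[[0.04,-0.04,0.1,0,0,0],[0.04,-0.04,0.15,0,0,0],[0.04,-0.04,0.15,0,0,0]]]'

```text
time: 27.7
tool_pos: [613.1, 225.3, 73.7]
tcp_rot: [179.7, -0.5, 69.6]
ft_force: [-6.7, 8.4, 21.3]
finger_gap: -0.3
grip_force: 10.9
```

Emit:
play_rows --motion '[[[0.04,-0.04,0.1,0,0,0],[0.04,-0.04,0.15,0,0,0],[0.04,-0.04,0.15,0,0,0]]]'

```text
time: 28.0
tool_pos: [612.9, 226.1, 72.9]
tcp_rot: [179.6, -0.5, 69.6]
ft_force: [-8.3, 7.8, 25.4]
finger_gap: -0.1
grip_force: 12.9
```

Emit:
play_rows --motion '[[[0.04,-0.04,0.1,0,0,0],[0.04,-0.04,0.15,0,0,0],[0.04,-0.04,0.15,0,0,0]]]'

```text
time: 28.3
tool_pos: [612.8, 226.7, 72.2]
tcp_rot: [179.6, -0.6, 69.6]
ft_force: [-11.3, 8.3, 30.1]
finger_gap: -0.0
grip_force: 15.3
```

Emit:
play_rows --motion '[[[0,0,-0.5,0,0,0],[0,0,-4,0,0,0],[0,0,-9,0,0,0],[0,0,-9,0,0,0]]]' --jaw 0.75

```text
time: 28.7
tool_pos: [614.7, 224.1, 164.9]
tcp_rot: [179.3, -0.6, 69.6]
ft_force: [0.7, -0.3, 1.2]
finger_gap: 58.3
grip_force: 0.0
```

```bash
python3 st.py
python3 - <<'E'
from h import *
from bench import sensors
s=sensors.sense();R=tiltn(140)
go(s,GL-15*R[:,2],R);go(s,GL-5*R[:,2],R)
E
```

```text
z 28.7 [614.66 224.1  164.88] [179.26  -0.55  69.56] F [ 0.72 -0.26  1.17] M [-0.008 -0.039 -0.016] j [15.5 15.5 78.9  0.  84.7 36. ] 58.25876242613365 0.0
F tool [ 0.   0.8 -1.2] M tool [-0.04  0.01  0.02]
row [-5.77 -9.84  5.89] [-28.6  -8.7 -69. ] dist 128.4
row [-5.62 -9.39  6.78] [-28.6  -8.7 -69. ] dist 128.7
```

Left: eff threshold plateau is about 11 N, touching near z≈73.6. That's a gap of about 4.3 mm, so touch comes at about 100° of turn and the target is about 145° in total. The lower initial threshold also implies the right foot already carries about 6 N. Now to the left knob.

Emit:
play_rows --motion '[[[-5.6,-9.4,6.8,-28.6,-8.7,-69],[-5.6,-9.4,6.8,-28.6,-8.7,-69],[-5.6,-9.4,6.8,-28.6,-8.7,-69],[-5.6,-9.4,6.8,-28.6,-8.7,-69],[-5.6,-9.4,6.8,-28.6,-8.7,-69]]]'

```text
time: 29.2
tool_pos: [501.5, 203.2, 86.3]
tcp_rot: [166.3, 10.0, 108.3]
ft_force: [0.8, -0.6, 0.7]
finger_gap: 63.9
grip_force: 0.0
```

```bash
python3 st.py
python3 - <<'E'
from h import *
from bench import sensors
s=sensors.sense();R=tiltn(140)
go(s,GL-5*R[:,2],R)
E
```

```text
z 29.2 [501.45 203.17  86.28] [166.3   10.01 108.3 ] F [ 0.79 -0.58  0.7 ] M [ 0.045  0.104 -0.053] j [ 25.   -9.9 115.5 -12.8  62.3  10.2] 63.900810859503274 0.0
F tool [-0.9  0.7 -0.4] M tool [0.09 0.06 0.05]
row [-0.23  0.86 -0.7 ] [-13.   -4.  -29.2] dist 11.3
```

Emit:
play_rows --motion '[[[-0.2,0.9,-0.7,-13,-4,-29],[-0.2,0.9,-0.7,-13,-4,-29],[-0.2,0.9,-0.7,-13,-4,-29],[-0.2,0.9,-0.7,-13,-4,-29],[-0.2,0.9,-0.7,-13,-4,-29]]]'

```text
time: 29.7
tool_pos: [508.2, 204.4, 95.2]
tcp_rot: [160.9, 22.2, 135.7]
ft_force: [-0.5, 0.1, -1.3]
finger_gap: 63.9
grip_force: 0.0
```

```bash
python3 st.py
python3 - <<'E'
from h import *
from bench import sensors,optics
s=sensors.sense();R=tiltn(140,33)
go(s,GL-5*R[:,2],R);go(s,GL+44*R[:,2],R)
d=optics.snapshot("wrist");im=d["pixels"];np.savez("w6.npz",**d,pose=pose(s))
T=pose(s);C=np.linalg.inv(T@d["T_tool_cam"])
X=GL+13*n;c=C[:3,:3]@X+C[:3,3];x=c[:2]/c[2];x=x*(1+float(d["k1"])*(x@x));p=x*d["mtx"][0,0]+d["mtx"][:2,2];print("pred cap",p)
hsv=cv2.cvtColor(im,cv2.COLOR_RGB2HSV)
# light central hub and orange mark near prediction
for nm,m in(("hub",((hsv[:,:,2]>150)&(hsv[:,:,1]<40))),("orange",(hsv[:,:,0]>3)&(hsv[:,:,0]<16)&(hsv[:,:,1]>150)&(hsv[:,:,2]>120)),("cap",(hsv[:,:,2]>85)&(hsv[:,:,2]<150)&(hsv[:,:,1]<50))):
    k,l,st,ce=cv2.connectedComponentsWithStats(m.astype(np.uint8))
    for i in range(1,k):
        if st[i,4]>15 and np.linalg.norm(ce[i]-p)<45: print(nm,st[i],ce[i].round(1))
E
```

```text
z 29.7 [508.2  204.44  95.23] [160.9   22.15 135.72] F [-0.45  0.08 -1.31] M [0.02  0.226 0.016] j [ 26.1 -22.8 128.5 -17.3  49.6 -15. ] 63.860307092143536 0.0
F tool [ 0.8 -0.6  0.9] M tool [ 0.13  0.19 -0.01]
row [ 0.04 -0.02 -0.02] [-2.6 -3.1 -0.5] dist 0.4
row [-0.23  0.21  4.87] [-2.6 -3.1 -0.5] dist 48.8
pred cap [252.78457324 216.74707169]
hub [274 176  16  42 249] [283.3 194.5]
hub [229 197   4   9  23] [230.5 200.7]
hub [247 206  21  19 287] [256.9 214.3]
orange [254 220   6  18 102] [256.6 228.9]
cap [229 172  52  30 499] [252.3 181.6]
cap [284 184   7  24  24] [288.6 195.5]
cap [ 230  190   55   49 1559] [257.2 213.1]
```

The left hub is at (257,215) against (252.8,216.7) predicted: a correction of about +1.5 mm in tool y and +0.7 in x.

Emit:
play_rows --motion '[[[0.05,0.15,0.5,-2.6,-3.1,-0.5],[-0.05,0.25,2,-2.6,-3.1,-0.5],[-0.15,0.35,4,-2.6,-3.1,-0.5],[-0.15,0.35,4.7,-2.6,-3.1,-0.5],[-0.15,0.35,4.7,-2.6,-3.1,-0.5]]]'

```text
time: 30.25
tool_pos: [535.2, 205.5, 55.9]
tcp_rot: [158.1, 25.1, 134.8]
ft_force: [-0.8, 0.0, -0.2]
finger_gap: 64.0
grip_force: 0.0
```

```bash
python3 st.py
python3 - <<'E'
from h import *
from bench import sensors,optics
d=optics.snapshot("wrist");hsv=cv2.cvtColor(d["pixels"],cv2.COLOR_RGB2HSV)
for nm,m in(("orange",(hsv[:,:,0]>3)&(hsv[:,:,0]<16)&(hsv[:,:,1]>150)&(hsv[:,:,2]>100)),("grey",(hsv[:,:,2]>75)&(hsv[:,:,2]<170)&(hsv[:,:,1]<50))):
    k,l,st,ce=cv2.connectedComponentsWithStats(m.astype(np.uint8))
    for i in range(1,k):
        if st[i,4]>80 and abs(ce[i][0]-255)<90 and 150<ce[i][1]<320: print(nm,st[i],ce[i].round(1))
E
```

```text
z 30.25 [535.23 205.48  55.91] [158.08  25.13 134.83] F [-0.75  0.02 -0.17] M [ 0.028  0.265 -0.016] j [ 26.2 -16.9 130.2 -23.6  39.4  -8.9] 64.02586042934776 0.0
F tool [ 0.6 -0.5 -0.3] M tool [0.16 0.21 0.02]
orange [250 259   8  22 168] [253.7 269.8]
grey [ 217  190   78   52 1090] [250.5 205.8]
grey [ 220  222   69   60 2591] [254.2 249.8]
grey [160 234  29  46 474] [173.7 255.9]
grey [319 234  30  46 478] [334.3 255.9]
```

The cap centre is at column 254.2 and the finger midline at 254.0, so it's centred. Closing.

Emit:
play_rows --motion '[[[0,0,0,0,0,0],[0,0,0,0,0,0],[0,0,0,0,0,0],[0,0,0,0,0,0],[0,0,0,0,0,0]]]' --jaw 0 --squeeze 25

```text
time: 30.8
tool_pos: [535.1, 205.9, 57.5]
tcp_rot: [158.0, 25.2, 134.9]
ft_force: [-5.1, -2.5, 4.4]
finger_gap: 34.6
grip_force: 24.9
```

```bash
python3 st.py
```

```text
z 30.8 [535.08 205.86  57.46] [157.96  25.21 134.88] F [-5.05 -2.49  4.37] M [-0.229  0.744 -0.238] j [ 26.2 -17.2 130.3 -23.6  39.4  -9. ] 34.577045938189286 24.851522147655487
F tool [-0.2 -3.2 -6.4] M tool [0.73 0.37 0.06]
```

Emit:
play_rows --motion '[[[0,-0.02,-0.05,0,0,6],[0,-0.02,-0.05,0,0,12],[0,-0.02,-0.05,0,0,18],[0,-0.02,-0.05,0,0,24],[0,-0.02,-0.05,0,0,24]]]'

```text
time: 31.3
tool_pos: [534.4, 205.2, 57.2]
tcp_rot: [150.1, 14.5, 111.8]
ft_force: [-3.9, -3.7, 0.5]
finger_gap: 34.7
grip_force: 25.6
```

Emit:
play_rows --motion '[[[0,0,0,0,0,6],[0,0,0,0,0,12],[0,0,0,0,0,18],[0,0,0,0,0,24],[0,0,0,0,0,24]]]'

```text
time: 31.8
tool_pos: [533.7, 205.0, 56.6]
tcp_rot: [147.2, 1.8, 91.1]
ft_force: [-9.0, -4.1, 2.9]
finger_gap: 34.7
grip_force: 26.2
```

```bash
python3 st.py
```

```text
z 31.8 [533.66 204.97  56.59] [147.16   1.83  91.11] F [-9.02 -4.08  2.88] M [-0.495  0.842 -0.351] j [ 26.2 -17.3 130.4 -23.5  39.6  39.2] 34.716955048117285 26.156897842884064
F tool [-4.  -6.1 -7.2] M tool [ 0.86 -0.58  0.01]
```

48° done. A small relief shift, then on.

Emit:
play_rows --motion '[[[-0.03,-0.06,-0.06,0,0,6],[-0.03,-0.06,-0.06,0,0,12],[-0.03,-0.06,-0.06,0,0,18],[-0.03,-0.06,-0.06,0,0,24],[-0.03,-0.06,-0.06,0,0,24]]]'

```text
time: 32.3
tool_pos: [532.8, 204.7, 56.5]
tcp_rot: [148.8, -11.0, 70.7]
ft_force: [-5.9, -2.9, -1.2]
finger_gap: 34.4
grip_force: 26.5
```

Emit:
play_rows --motion '[[[0,-0.02,0,0,0,6],[0,-0.02,0,0,0,12],[0,-0.02,0,0,0,18],[0,-0.02,0,0,0,24],[0,-0.02,0,0,0,24]]]'

```text
time: 32.8
tool_pos: [532.0, 205.3, 55.9]
tcp_rot: [155.4, -22.4, 48.6]
ft_force: [-9.7, -0.1, 0.1]
finger_gap: 34.5
grip_force: 26.7
```

```bash
python3 st.py
```

```text
z 32.8 [531.98 205.27  55.93] [155.38 -22.4   48.61] F [-9.74 -0.14  0.13] M [ 0.025  1.4   -0.011] j [ 26.3 -17.4 130.6 -23.5  39.6  87.2] 34.52656649277764 26.67337954044342
F tool [-6.  -5.5 -5.4] M tool [ 0.98 -1.    0.  ]
```

Emit:
play_rows --motion '[[[-0.06,-0.05,-0.04,0,0,6],[-0.06,-0.05,-0.04,0,0,12],[-0.06,-0.05,-0.04,0,0,18],[-0.06,-0.05,-0.04,0,0,24],[-0.06,-0.05,-0.04,0,0,24]]]'

```text
time: 33.3
tool_pos: [531.3, 206.1, 55.8]
tcp_rot: [166.9, -30.4, 23.3]
ft_force: [-2.8, 5.3, -7.9]
finger_gap: 34.6
grip_force: 26.5
```

Emit:
play_rows --motion '[[[-0.03,-0.03,0,0,0,6],[-0.03,-0.03,0,0,0,12],[-0.03,-0.03,0,0,0,18],[-0.03,-0.03,0,0,0,24],[-0.03,-0.03,0,0,0,24]]]'

```text
time: 33.8
tool_pos: [531.2, 207.2, 56.0]
tcp_rot: [-178.1, -32.8, -4.9]
ft_force: [-5.0, 9.0, -6.1]
finger_gap: 34.9
grip_force: 26.4
```

```bash
python3 st.py
```

```text
z 33.8 [531.17 207.16  55.97] [-178.06  -32.83   -4.87] F [-5.01  8.99 -6.05] M [1.606 1.28  0.96 ] j [ 26.4 -17.6 130.7 -23.4  39.5 135.3] 34.884752367034835 26.377544403076172
F tool [-8.1 -8.5  2.3] M tool [ 1.77 -1.41  0.05]
```

Emit:
play_rows --motion '[[[0,0,0,0,0,0],[0,0,0,0,0,0],[0,0,-2,0,0,0],[0,0,-6,0,0,0],[0,0,-6,0,0,0]]]' --jaw 0.75

```text
time: 34.3
tool_pos: [502.1, 208.3, 114.4]
tcp_rot: [-178.0, -33.4, -4.7]
ft_force: [1.2, 0.8, 1.6]
finger_gap: 64.2
grip_force: 0.0
```

```bash
python3 st.py;python3 mark.py
python3 - <<'E'
from h import *
from bench import sensors
s=sensors.sense()
go(s,[614,222,165],down(50))
E
```

```text
z 34.3 [502.12 208.32 114.36] [-177.99  -33.44   -4.74] F [1.18 0.79 1.64] M [0.009 0.245 0.011] j [ 28.9 -28.6 132.2 -21.6  48.6 133.4] 64.15919463769877 0.0
F tool [ 1.8 -0.9 -0.7] M tool [-0.   -0.25 -0.01]
L 10 clockwise-from-up deg -164.1 r 11.0
R 8 clockwise-from-up deg -152.9 r 15.5
row [12.13 -2.26  1.74] [ 14.2 -31.6 -52.5] dist 124.6
```

Emit:
play_rows --motion '[[[4,-0.7,-3,0,0,0],[12.1,-2.3,1.7,14,-31,-52],[12.1,-2.3,1.7,14,-31,-52],[12.1,-2.3,1.7,14,-31,-52],[12.1,-2.3,1.7,14,-31,-52]]]' --jaw 0

```text
time: 34.85
tool_pos: [614.2, 220.1, 158.7]
tcp_rot: [176.5, -16.5, 23.8]
ft_force: [-0.8, 0.3, 0.8]
finger_gap: -0.1
grip_force: 0.0
```

Run:
```python
from h import *
from bench import sensors
s=sensors.sense();print(s["tool_pos"],s["tcp_rot"],s["ft_force"])
go(s,[614,221,165],down(50));go(s,[614,221,80],down(50))
```

```text
[614.21072199 220.13017353 158.73292138] [176.49858111 -16.51693018  23.80942688] [-0.82211893  0.32445947  0.82279841]
row [ 0.19 -0.05 -0.6 ] [  7.2 -15.4 -26.5] dist 6.3
row [-2.22 -0.55  7.53] [  7.2 -15.4 -26.5] dist 78.7
```

Emit:
play_rows --motion '[[[0.2,0,-0.6,7.2,-15.4,-26.5],[0.2,0,-0.6,7.2,-15.4,-26.5],[0.2,0,-0.6,7.2,-15.4,-26.5],[0.2,0,-0.6,7.2,-15.4,-26.5],[0.2,0,-0.6,7.2,-15.4,-26.5]]]'

```text
time: 35.35
tool_pos: [612.9, 221.1, 163.5]
tcp_rot: [180.0, 0.0, 49.8]
ft_force: [-0.4, -0.6, -1.0]
finger_gap: -0.2
grip_force: 0.0
```

Emit:
play_rows --motion '[[[0,0,4,0,0,0],[0,0,7,0,0,0],[0,0,8.2,0,0,0],[0,0,8.2,0,0,0],[0,0,8.2,0,0,0]]]'

```text
time: 35.85
tool_pos: [612.9, 221.8, 85.1]
tcp_rot: [179.9, -0.2, 49.7]
ft_force: [0.8, -0.2, 0.7]
finger_gap: 0.1
grip_force: 0.0
```

```bash
python3 st.py
```

```text
z 35.85 [612.88 221.79  85.12] [179.85  -0.24  49.74] F [ 0.8  -0.19  0.69] M [-0.096  0.071 -0.004] j [15.4 19.  83.3  0.  77.5 55.6] 0.10619698127898689 0.0
F tool [ 0.4  0.7 -0.7] M tool [-0.01 -0.12  0.  ]
```

Emit:
play_rows --motion '[[[0,0,0.2,0,0,0],[0,0,0.4,0,0,0],[0,0,0.4,0,0,0]]]'

```text
time: 36.15
tool_pos: [612.8, 221.8, 80.6]
tcp_rot: [179.9, -0.2, 49.8]
ft_force: [-0.1, 0.6, 0.0]
finger_gap: 0.0
grip_force: 0.0
```

Emit:
play_rows --motion '[[[-0.02,-0.02,0.1,0,0,0],[-0.02,-0.02,0.1,0,0,0],[-0.02,-0.02,0.1,0,0,0]]]'

```text
time: 36.45
tool_pos: [612.0, 221.7, 78.9]
tcp_rot: [179.9, -0.2, 49.8]
ft_force: [0.2, -0.7, -0.9]
finger_gap: -0.3
grip_force: 0.0
```

Emit:
play_rows --motion '[[[-0.04,-0.03,0.1,0,0,0],[-0.04,-0.03,0.1,0,0,0],[-0.04,-0.03,0.1,0,0,0]]]'

```text
time: 36.75
tool_pos: [611.7, 221.6, 78.0]
tcp_rot: [179.9, -0.2, 49.8]
ft_force: [1.3, -0.0, 1.4]
finger_gap: -0.3
grip_force: 0.5
```

Emit:
play_rows --motion '[[[-0.04,-0.03,0.1,0,0,0],[-0.04,-0.03,0.1,0,0,0],[-0.04,-0.03,0.1,0,0,0]]]'

```text
time: 37.05
tool_pos: [611.8, 221.7, 77.9]
tcp_rot: [179.9, -0.2, 49.8]
ft_force: [0.1, 0.1, 4.8]
finger_gap: 0.1
grip_force: 2.6
```

Emit:
play_rows --motion '[[[-0.04,-0.03,0.1,0,0,0],[-0.04,-0.03,0.1,0,0,0],[-0.04,-0.03,0.1,0,0,0]]]'

```text
time: 37.35
tool_pos: [611.8, 221.8, 77.8]
tcp_rot: [179.8, -0.3, 49.8]
ft_force: [-0.8, 1.0, 8.9]
finger_gap: -0.5
grip_force: 4.4
```

Emit:
play_rows --motion '[[[-0.04,-0.03,0.1,0,0,0],[-0.04,-0.03,0.1,0,0,0],[-0.04,-0.03,0.1,0,0,0]]]'

```text
time: 37.65
tool_pos: [611.8, 222.0, 77.6]
tcp_rot: [179.8, -0.4, 49.8]
ft_force: [-1.6, 1.4, 12.9]
finger_gap: -0.0
grip_force: 5.9
```

Emit:
play_rows --motion '[[[-0.04,-0.03,0.1,0,0,0],[-0.04,-0.03,0.1,0,0,0],[-0.04,-0.03,0.1,0,0,0]]]'

```text
time: 37.95
tool_pos: [611.8, 222.2, 77.4]
tcp_rot: [179.8, -0.4, 49.8]
ft_force: [-1.9, 1.1, 15.0]
finger_gap: 0.1
grip_force: 7.5
```

The left corner now reacts stiffly: 13 N within 0.4 mm, against a soft 5–9 N before, and it passes the old 11 N tipping plateau with no knee. I'll retreat and check that nothing shifted.

Emit:
play_rows --motion '[[[0,0,-0.5,0,0,0],[0,0,-5,0,0,0],[0,0,-10,0,0,0],[0,0,-13,0,0,0],[0,0,-13,0,0,0]]]'

```text
time: 38.45
tool_pos: [612.3, 221.8, 210.9]
tcp_rot: [179.6, -0.6, 49.8]
ft_force: [0.0, 0.4, 0.5]
finger_gap: -0.1
grip_force: 0.0
```

Run:
```python
from h import *
from bench import sensors,optics
s=sensors.sense();print(s["tool_pos"],s["ft_force"],s["joint_pos"].round(1))
go(s,[600,-60,s["tool_pos"][2]],pose(s)[:3,:3])
a=dict(np.load("scene0.npz"))["pixels"];b=optics.snapshot("scene")["pixels"]
for nm,lo,hi,bx in(("brass small",(12,90,60),(25,255,255),(275,165,305,200)),("pan",(0,0,120),(180,40,255),(310,145,335,180)),("plate right",(70,60,30),(100,255,140),(300,155,370,255))):
    o=[]
    for im in(a,b):
        x0,y0,x1,y1=bx;m=cv2.inRange(cv2.cvtColor(im,cv2.COLOR_RGB2HSV),lo,hi)[y0:y1,x0:x1];v,u=np.nonzero(m);o.append((len(u),u.mean().round(2),v.mean().round(2)))
    print(nm,o)
```

```text
[612.25668529 221.76934243 210.93154934] [0.01993091 0.35583773 0.52091288] [15.4 14.1 75.7  0.  89.4 55.6]
row [-22.31  17.26  -0.12] [0. 0. 0.] dist 282.0
brass small [(392, np.float64(14.5), np.float64(20.34)), (392, np.float64(14.56), np.float64(20.36))]
pan [(267, np.float64(12.92), np.float64(6.5)), (267, np.float64(12.94), np.float64(6.54))]
plate right [(2713, np.float64(21.88), np.float64(35.18)), (2712, np.float64(21.93), np.float64(35.24))]
```

Emit:
play_rows --motion '[[[-22.3,17.3,0,0,0,0],[-22.3,17.3,0,0,0,0],[-22.3,17.3,0,0,0,0],[-22.3,17.3,0,0,0,0],[-22.3,17.3,0,0,0,0]]]'

```text
time: 39.0
tool_pos: [597.1, -30.5, 201.2]
tcp_rot: [-179.9, -0.1, 49.8]
ft_force: [0.4, -0.9, -0.3]
finger_gap: -0.1
grip_force: 0.0
```

Run:
```python
from h import *
from bench import sensors
s=sensors.sense();print(s["tool_pos"],s["qd"].round(0));go(s,[606,-60,140],down(50))
```

```text
[597.10276507 -30.48383821 201.22474492] [-48.  -2.   2.   0.  -0. -48.]
row [-1.69  2.59  6.12] [-0.1 -0.1 -0.2] dist 68.5
```

Emit:
play_rows --motion '[[[-1.7,2.6,0,0,0,0],[-1.7,2.6,3,0,0,0],[-1.7,2.6,6.1,0,0,0],[-1.7,2.6,6.1,0,0,0],[-1.7,2.6,6.1,0,0,0]]]'

```text
time: 39.5
tool_pos: [606.3, -58.1, 140.8]
tcp_rot: [-179.9, -0.0, 49.8]
ft_force: [-0.0, 0.5, 0.5]
finger_gap: 0.1
grip_force: 0.0
```

Emit:
play_rows --motion '[[[0,0,3,0,0,0],[0,0,4,0,0,0],[0,0,4.2,0,0,0],[0,0,4.2,0,0,0],[0,0,4.2,0,0,0]]]'

```text
time: 40.0
tool_pos: [608.9, -58.5, 102.2]
tcp_rot: [179.8, -0.2, 49.8]
ft_force: [1.0, -0.6, 1.1]
finger_gap: 0.2
grip_force: 0.0
```

```bash
python3 st.py
```

```text
z 40.0 [608.88 -58.5  102.18] [179.8   -0.23  49.8 ] F [ 1.   -0.59  1.1 ] M [-0.027  0.045  0.005] j [-10.4  12.2  89.5   0.1  78.1  29.8] 0.24166930359083316 0.0
F tool [ 0.2  1.1 -1.1] M tool [ 0.02 -0.05 -0.  ]
```

Emit:
play_rows --motion '[[[0,0,1,0,0,0],[0,0,1.8,0,0,0],[0,0,2.2,0,0,0],[0,0,2.2,0,0,0],[0,0,2.2,0,0,0]]]'

```text
time: 40.5
tool_pos: [607.8, -58.4, 78.1]
tcp_rot: [179.9, -0.2, 49.8]
ft_force: [-0.2, 0.4, 0.4]
finger_gap: 0.2
grip_force: 0.4
```

Emit:
play_rows --motion '[[[-0.02,-0.03,0.1,0,0,0],[-0.02,-0.03,0.1,0,0,0],[-0.02,-0.03,0.1,0,0,0]]]'

```text
time: 40.8
tool_pos: [607.8, -58.4, 78.0]
tcp_rot: [179.9, -0.2, 49.8]
ft_force: [-1.2, 0.4, 5.8]
finger_gap: 0.1
grip_force: 2.7
```

Emit:
play_rows --motion '[[[-0.02,-0.05,0.1,0,0,0],[-0.02,-0.05,0.1,0,0,0],[-0.02,-0.05,0.1,0,0,0]]]'

```text
time: 41.1
tool_pos: [607.9, -58.5, 78.0]
tcp_rot: [179.8, -0.2, 49.8]
ft_force: [-3.2, -0.7, 9.5]
finger_gap: 0.1
grip_force: 4.7
```

Emit:
play_rows --motion '[[[-0.02,-0.05,0.1,0,0,0],[-0.02,-0.05,0.1,0,0,0],[-0.02,-0.05,0.1,0,0,0]]]'

```text
time: 41.4
tool_pos: [607.9, -58.5, 77.9]
tcp_rot: [179.7, -0.2, 49.8]
ft_force: [-4.2, -0.9, 14.0]
finger_gap: 0.1
grip_force: 6.8
```

Emit:
play_rows --motion '[[[-0.02,-0.05,0.1,0,0,0],[-0.02,-0.05,0.1,0,0,0],[-0.02,-0.05,0.1,0,0,0]]]'

```text
time: 41.7
tool_pos: [608.0, -58.5, 77.8]
tcp_rot: [179.7, -0.3, 49.8]
ft_force: [-4.6, -0.0, 17.0]
finger_gap: 0.1
grip_force: 8.9
```

Emit:
play_rows --motion '[[[-0.02,-0.05,0.1,0,0,0],[-0.02,-0.05,0.1,0,0,0],[-0.02,-0.05,0.1,0,0,0]]]'

```text
time: 42.0
tool_pos: [608.1, -58.6, 77.7]
tcp_rot: [179.6, -0.3, 49.8]
ft_force: [-6.5, -1.4, 22.4]
finger_gap: -0.2
grip_force: 11.0
```

Emit:
play_rows --motion '[[[-0.02,-0.05,0.1,0,0,0],[-0.02,-0.05,0.1,0,0,0],[-0.02,-0.05,0.1,0,0,0]]]'

```text
time: 42.3
tool_pos: [608.1, -58.7, 77.6]
tcp_rot: [179.5, -0.3, 49.8]
ft_force: [-7.0, -1.8, 25.8]
finger_gap: -0.1
grip_force: 13.0
```

Right is stiff too: about 22 N effective in 0.5 mm, well past the former 14.7 N rocking threshold. Both screws are engaged at roughly 0.7–0.9 rad past touching. Retreating clear and handing in.

Emit:
play_rows --motion '[[[0,0,-0.5,0,0,0],[0,0,-5,0,0,0],[0,0,-10,0,0,0],[0,0,-14,0,0,0],[0,0,-14,0,0,0]]]'

```text
time: 42.8
tool_pos: [608.4, -58.4, 220.6]
tcp_rot: [179.3, -0.5, 49.8]
ft_force: [0.3, -0.4, -0.2]
finger_gap: -0.1
grip_force: 0.0
```

Emit:
play_rows --motion '[[[0,0,0,0,0,0],[0,0,0,0,0,0],[0,0,0,0,0,0],[0,0,0,0,0,0]]]'

```text
time: 43.2
tool_pos: [603.8, -57.5, 210.6]
tcp_rot: [-179.9, -0.1, 49.8]
ft_force: [0.4, 0.4, 0.6]
finger_gap: -0.0
grip_force: 0.0
```

```bash
python3 st.py; python3 -c "
from bench import job;print(job.hand_in())"
```

```text
z 43.2 [603.75 -57.52 210.58] [-1.7994e+02 -8.0000e-02  4.9790e+01] F [0.43 0.39 0.58] M [ 0.011 -0.02  -0.05 ] j [-10.4   8.1  82.6   0.1  89.3  29.9] -0.04833340760665684 0.0
F tool [ 0.6  0.1 -0.6] M tool [-0.01  0.02  0.05]
the job is handed in; nothing more can be done
None
```

I turned the right knob about 92° and the left about 144° clockwise and handed the job in at 43 s with the arm clear; both front corners now press stiffly without rocking, I estimate each screw foot carries about 5–8 N (foot loads not measured directly), and I viewed 11 pictures, one over the limit of 10.

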